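# Put a spent cell away in the childproof tub

### The job

Put the spent cell that lies on the bench away in the childproof used-cell tub: push the tub's cap down hard and turn it anticlockwise to get it off, drop the cell in, then put the cap back on and push and turn it clockwise until it is locked again. Leave the other things on the bench as they are.

Things in the scene. Friction and masses are not known exactly. Their poses are not given: they have to be found in the camera images.
- tub: Grey used-cell tub, fixed to the bench by two ears (68 mm out along its +y and -y, under 20 mm high), paper label with a cell drawn on it. Body 72 mm in diameter to 55 mm up, above it a neck of 51 mm. Inner floor at 5 mm. Origin on its axis at the bench, z up. But for the things listed here the bench is clear from x 0.40 to 0.64, y -0.37 to 0.28 m.
- tub_mouth (a point): Centre of the tub's round open mouth, 88.5 mm above the bench, 47 mm in diameter, seen when the cap is off.
- tub_pocket (a point): One of the three bayonet pockets, open below, at angles 0, 120, 240 degrees from the tub's +x, 28 mm from the axis. Each is the underside (82 mm above the bench) of a hook, 46 degrees wide, that stands out of the neck to 30 mm. Anticlockwise it ends in a tooth 3.5 mm deep, clockwise in a full stop. Between the hooks are free gaps of 74 degrees. Axes as the tub's.
- spring_ring (a joint): Black sprung rubber ring round the neck that pushes the cap up into the pockets. Height in m: 0 with the cap locked (pushes up with 10 N), 1 N more per mm down, bottom at -0.0065; +0.005 with no cap on it.
- cap_center (a point): White ribbed child-resistant cap, 67 mm in diameter, 34 mm high, 70 g, grasped by its plain round side at any angle. The point is on its axis, 17 mm above its lower edge; z is up along the axis. Locked, the point is 91 mm above the bench. Open: press 4 to 6 mm straight down (14 to 16 N), hold down, turn about 61 degrees (48 to 83) anticlockwise seen from above, lift off.
- cap_lug (a point): Top of one of the cap's three inner lugs (25 degrees wide), at 0, 120, 240 degrees from the cap's +x, each below a raised pointer on its top. Locked, lugs sit in pockets, any in any. Close: lower it with the lugs mid-gap (61 degrees anticlockwise of the pockets, give or take 20), press until the cap's centre is 85 to 87 mm high, turn clockwise 61 degrees to the stop, let it spring up.
- cell_center (a point): The spent cell: a short black cylinder with bright metal ends, 18 mm in diameter, 35 mm long along its x axis, lying on its side on the bench (it rolls if pushed across its axis). The point is its centre, 9 mm above the bench while it lies there. 28 g.
- glue_bottle_center (a point): Bystander: white glue bottle with a pointed nozzle, 57 mm in diameter, 166 mm high, standing. The point is its centre, 83 mm up. The tub, the cell and this bottle share three places side by side on the bench, in any order.
- screw_jar_2_center (a point): Bystander: glass jar of brass screws with a white lid, 67 mm diameter, 81 mm high, standing. The point is its centre at half its height. It stands close beside the tub.
- pencil_center (a point): Bystander: wooden pencil, 7 mm thick, 117 mm long along its y axis, lying flat. The point is its centre at half its height. It lies just past one end of the cell, across it.
- spanner_1_center (a point): Bystander: steel spanner, 38 x 200 x 7 mm, long along its y axis, lying flat near the tub. The point is its centre at half its height.
Mind the look-alikes: they are no part of the job. Of the things shaped like the part that bears cap_center, the white one is meant.

How it is judged (in metres and radians):
On the way, in this order (a step that is already met when the one before it is completed fails the run):
1. the cap is off the tub ((z of cap_center in the frame of tub above 0.115 m or horizontal distance between cap_center and tub above 0.07 m)), for 0.1 s.
2. the cell is in the open tub (horizontal distance between cell_center and tub below 0.024 m and z of cell_center in the frame of tub between 0.005 and 0.065 m and (z of cap_center in the frame of tub above 0.115 m or horizontal distance between cap_center and tub above 0.07 m)), for 0.1 s.
At the end, for the whole second after the job is handed in: The cell lies in the tub (centre below the neck, within 24 mm of the axis) and the cap is locked on: upright within 0.08 rad, centred within 3 mm, sprung up into the pockets (its centre 89.5 to 92.5 mm above the bench); both at rest (z of cap_center in the frame of tub between 0.0895 and 0.0925 m and horizontal distance between cap_center and tub below 0.003 m and angle between cap_center's own z axis and vertical below 0.08 rad and horizontal distance between cell_center and tub below 0.024 m and z of cell_center in the frame of tub between 0.005 and 0.065 m and linear speed of cell below 0.03 m/s and linear speed of cap below 0.01 m/s); the robot touches nothing.
It fails at once if the glue bottle is moved more than 30 mm (distance of glue_bottle_center from where it was at the start of the episode above 0.03 m).
It fails at once if the screw jar is moved more than 30 mm (distance of screw_jar_2_center from where it was at the start of the episode above 0.03 m).
It fails at once if the pencil is moved more than 50 mm (distance of pencil_center from where it was at the start of the episode above 0.05 m).
It fails at once if the spanner is moved more than 30 mm (distance of spanner_1_center from where it was at the start of the episode above 0.03 m).
It also fails if it takes over 72 s, if anything falls off the work surface, if the arm or the gripper's body presses on something with over 40 N, if the wrist force passes 120 N, or if a joint passes its speed limit or range.

### The arm

A 6-joint arm with a two-finger parallel gripper is mounted at the origin on a cart in front of the work surface, level with it; the furniture and walls round the work are solid. World frame = base frame: x ahead of the robot, y to its left, z up, the work surface at z = 0. Lengths are in mm, angles in rad, forces in N, time in s.
With the tool pointing down it reaches from about 275 to 750 mm from the base axis. Payload 10.2 kg.
Tool frame: the origin (TCP) lies at the very end of the fingers, on their centre line; the grasp point (between the pads) lies 19 mm behind it; x points along the fingers, z is the direction in which the jaws open and shut, and the axes are right-handed (so a half turn about x gives the same grasp; the last joint's range is limited). The gripper opens to 85 mm and grips with 20 to 120 N. Pads are 22 mm wide; open, the fingers measure 114 mm over their backs; the gripper's body (76 mm by 85 mm) begins 54 mm behind the grasp point. The pads swing forward as they close: fully open they stand 13 mm farther back than shut.
Start: joints at [0.939, 0.313, 1.498, -0, 1.331, -0.223], TCP at [208.705, 481.74, 231.294] pointing down, gripper open.
Joint ranges: [-2.94, 2.94], [-0.97, 2.17], [0.19, 2.56], [-1.23, 4.37], [0.02, 3.11], [-2.88, 2.88]. Speed limits (rad/s): [2.39, 2.39, 3.01, 3.14, 3.14, 3.14].

### API

Orientations are given as a unit quaternion [w, x, y, z].
In Python, from rig import sense, vision, job gives the robot as it stands. The module is installed in compiled form; this text tells all that it offers.
- The arm moves only by the shell command python3 -m pendant 'ROWS' [FORCE]. ROWS is JSON, a list of rows, each a list of 7 numbers: the turn, a rotation vector about the tool's x, y, z in rad, then the shift along the tool's x, y, z in cm, then the opening, from 0 (shut) to 1 (fully open). A call has exactly 5 rows; each row is the pose to reach, as a shift and turn from the pose commanded when the call began, along the tool's axes at that moment; what a row does not reach only later rows make up. A row lasts 1/8 s, in which the tool goes at most 62.5 mm and 10.7 degrees, less where a joint would pass 70% of its speed; a pose out of reach is approached as far as the arm can. A call with a gripper value outside its range is refused whole. The fingers move at their own pace and stop on an object; FORCE is the grip in N (left out, the last holds). Time passes only in rows, so rows that repeat a pose let the fingers close, or fill a call up. It gives the time, the measured TCP pose, the force and the opening at its end, in the units of the state.
- sense(): the state, without advancing time (a new reading comes with each control period).
- vision.capture(name): name is "scene" or "side" or "wrist"; returns the picture (400x640x3 uint8, red, green, blue); there is no depth.
- vision.calibration(name): a dict with "K" (3x3 intrinsics, pixels), "extrinsics" (4x4, takes a point from camera to world coordinates). Camera axes: x right, y up, looking along -z (the intrinsics and any distortion apply to the point x, -y, -z); pixel columns grow to the right and rows downward; lengths in mm; the calibration is good to about 2 mm. A picture is of the moment at which its call begins: read the wrist's pose just before it. calibration takes no time and is no camera call; for the wrist camera it gives the pose at the moment of the call.
- job.finish_job(): hands the job in, once; it reports no verdict.
The state is a dict: "time_s": time; "joints": joint angles; "dq": joint speeds; "tau": joint torques, N m; "eef_pos": TCP position; "ee_rot": TCP orientation; "force": force on the tool from outside, world axes, zero at the start; "wrist_torque": the same for the moment, N m; "grip_width": opening from 0.0 (shut) to 1.0 (fully open).
Only numpy, scipy, OpenCV 4.12 (cv2) and the standard library are available. Lean on these libraries where they do the work, as an engineer would, in place of code of your own. Each camera call takes 0.05 s, during which the arm holds its last target.

## Working session

There is one attempt and no reset: what is moved stays moved. The work goes in short steps, Python scripts to look and compute and a shell command to move; the robot and the scene stay as the last step left them, time stands still between calls to the robot, and variables do not carry over. Pictures are saved under pics/ and viewed, and the job is handed in when it is done.

```bash
mkdir -p pics; ls; python3 - <<'E'
from rig import sense, vision
import cv2
s=sense(); print(s)
for n in ("scene","side","wrist"):
    im=vision.capture(n); cv2.imwrite(f"pics/{n}0.png",im[:,:,::-1])
    c=vision.calibration(n); print(n,c)
E
```

```text
pics
{'time_s': 0.0, 'joints': array([ 9.38598398e-01,  3.13480456e-01,  1.49845975e+00,  2.94895689e-05,
        1.33102585e+00, -2.23429911e-01]), 'dq': array([-1.59092538e-04,  1.74528774e-03, -1.62422811e-03,  1.19299048e-03,
        1.83758962e-03, -1.55303250e-05]), 'tau': array([ 5.49465403e-04, -4.12264252e+01, -2.59746748e+01, -1.74322222e-04,
        4.08560285e-03, -7.70663405e-06]), 'eef_pos': array([208.53193691, 481.51483665, 230.71097187]), 'ee_rot': array([ 0.59061793, -0.38826939,  0.59153474,  0.38794845]), 'force': array([ 0.4962531 , -0.17469683, -0.44192083]), 'wrist_torque': array([-0.00020348,  0.01925785, -0.0070693 ]), 'grip_width': 0.9974766930361842}
scene {'K': array([[471.13180831,   0.        , 318.95145911],
       [  0.        , 471.13180831, 196.98252854],
       [  0.        ,   0.        ,   1.        ]]), 'extrinsics': array([[ 6.67794472e-01,  5.18405951e-01, -5.34140257e-01,
        -1.01953635e+02],
       [-7.44299721e-01,  4.57085170e-01, -4.86919987e-01,
        -5.67078424e+02],
       [-8.27462851e-03,  7.22722919e-01,  6.91088354e-01,
    
[... 453 characters left out ...]
+02],
       [ 7.26559896e-03,  8.92834660e-01,  4.50325971e-01,
         6.39220037e+02],
       [ 0.00000000e+00,  0.00000000e+00,  0.00000000e+00,
         1.00000000e+00]])}
wrist {'K': array([[288.89665094,   0.        , 321.27300802],
       [  0.        , 288.89665094, 194.30873457],
       [  0.        ,   0.        ,   1.        ]]), 'extrinsics': array([[ 3.96781155e-01, -8.74321586e-01, -2.79511145e-01,
         1.36309827e+02],
       [ 9.17911217e-01,  3.77297965e-01,  1.22821999e-01,
         5.13089388e+02],
       [-1.92693828e-03, -3.05299870e-01,  9.52254313e-01,
         3.72822208e+02],
       [ 0.00000000e+00,  0.00000000e+00,  0.00000000e+00,
         1.00000000e+00]])}
```

View pics/scene0.png

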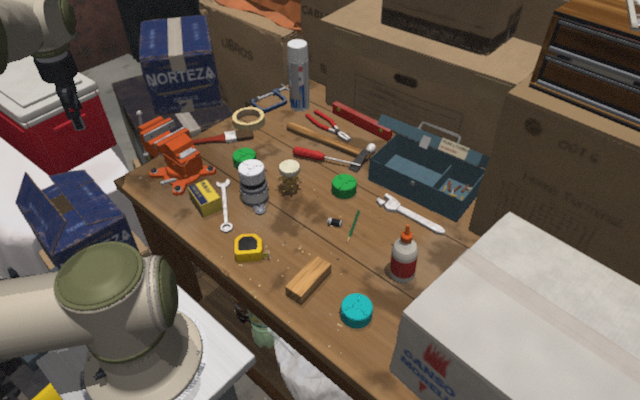

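View pics/side0.png

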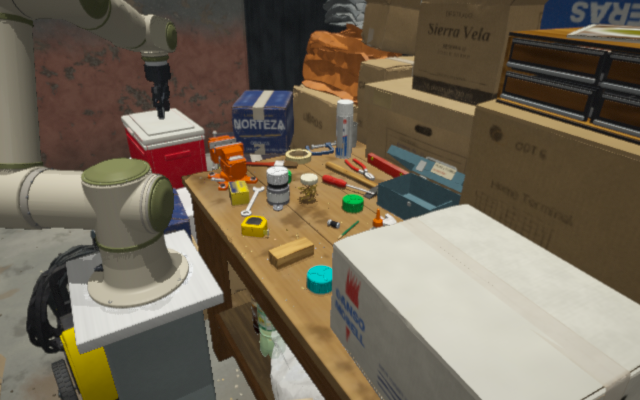

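View pics/wrist0.png

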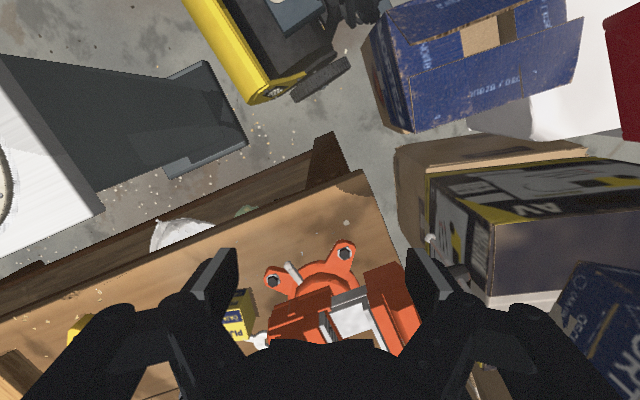

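```bash
cat > h.py <<'E'
import numpy as np, cv2
from rig import sense, vision
from scipy.spatial.transform import Rotation as R
def ray(cal,u,v):
    K=cal["K"];E=np.array(cal["extrinsics"])
    d=np.linalg.inv(K)@[u,v,1]; d=np.array([d[0],-d[1],-d[2]])
    return E[:3,3],E[:3,:3]@d
def onz(cal,u,v,z):
    o,d=ray(cal,u,v); return o+d*(z-o[2])/d[2]
def proj(cal,p):
    E=np.array(cal["extrinsics"]); q=E[:3,:3].T@(np.asarray(p,float)-E[:3,3])
    k=cal["K"]@[q[0],-q[1],-q[2]]; return k[:2]/k[2]
def toolR():
    q=sense()["ee_rot"]; return R.from_quat([q[1],q[2],q[3],q[0]])
E
python3 - <<'E'
from h import *
im=cv2.imread("pics/scene0.png"); c=im[140:280,180:440]; cv2.imwrite("pics/crop0.png",cv2.resize(c,None,fx=3,fy=3,interpolation=cv2.INTER_CUBIC))
cal=vision.calibration("scene")
for n,u,v,z in [("tubtop",252,167,108),("jarlid",289,167,81),("cell",335,222,9),("pencil",354,225,3),("bottle base",403,274,0),("spanner",225,206,3)]:
    print(n,onz(cal,u,v,z).round())
print(toolR().as_matrix().round(3))
E
```

```text
tubtop [461. 174. 108.]
jarlid [545. 127.  81.]
cell [527. -48.   9.]
pencil [555. -87.   3.]
bottle base [ 512. -265.    0.]
spanner [383. 210.   3.]
[[-0.001 -0.918  0.398]
 [-0.001  0.398  0.918]
 [-1.     0.    -0.001]]
```

View pics/crop0.png

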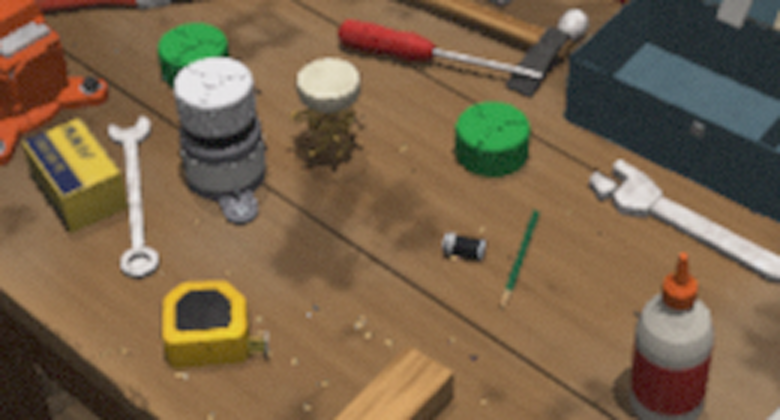

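The three similar shapes are the white cap on the grey tub at (252,168), the green caps at (244,157) and (343,186) with the teal one at (356,310), and the jar lid at (289,167). The white cap is the one meant: it sits on the grey tub above a black ring, with the lug visible below. The cell is at (335,222), the pencil at (354,225), the bottle at (403,255) and the spanner at (225,206). Next I'll move the wrist camera over the tub.

```bash
python3 -m pendant '[[0.06,0,0,-0.7,-4,-2.2,1],[0.12,0,0,-1.4,-8,-4.4,1],[0.18,0,0,-2.1,-12,-6.6,1],[0.24,0,0,-2.8,-16,-8.8,1],[0.3,0,0,-3.5,-20,-11,1]]'
cat >> h.py <<'E'
def rel(target,yaw=None):
    """shift in cm in tool axes and turn about tool x to reach world target (mm), jaw yaw deg"""
    s=sense(); M=toolR().as_matrix(); d=M.T@(np.asarray(target,float)-s["eef_pos"])/10
    y=np.degrees(np.arctan2(M[1,2],M[0,2])); out=dict(shift_cm=d.round(2),yaw=round(y,2))
    if yaw is not None: out["turn"]=round(float(-np.radians(yaw-y)),3)
    print(out, "pos",s["eef_pos"].round(1),"F",s["force"].round(1),"grip",round(float(s["grip_width"]),3),"t",round(float(s["time_s"]),2), "down",M[:,0].round(3))
E
python3 -c "
from h import *
rel([492,123,300],31)"
```

```text
time_s: 0.78
eef_pos: [349.1, 300.0, 266.4]
ee_rot: [0.643, -0.295, 0.643, 0.295]
force: [0.5, 0.5, 1.0]
grip_width: 1.002
{'shift_cm': array([ -3.36, -22.38,  -4.1 ]), 'yaw': np.float64(49.28), 'turn': 0.319} pos [349.1 300.  266.4] F [0.5 0.5 1. ] grip 1.002 t 0.78 down [-0. -0. -1.]
```

```bash
python3 -m pendant '[[0.08,0,0,-0.8,-5.6,-1,1],[0.16,0,0,-1.7,-11.2,-2,1],[0.24,0,0,-2.5,-16.8,-3,1],[0.32,0,0,-3.3,-22.4,-4.1,1],[0.32,0,0,-3.3,-22.4,-4.1,1]]'
python3 -c "
from h import *
rel([492,123,300],31)
im=vision.capture('wrist'); cv2.imwrite('pics/w1.png',im[:,:,::-1])
print(proj(vision.calibration('wrist'),[461,174,108]),vision.calibration('wrist')['extrinsics'])"
```

```text
time_s: 1.4
eef_pos: [493.5, 121.7, 298.9]
ee_rot: [0.682, -0.188, 0.682, 0.187]
force: [-1.0, 0.6, -1.0]
grip_width: 1.0
{'shift_cm': array([-0.11,  0.19, -0.06]), 'yaw': np.float64(30.76), 'turn': -0.004} pos [493.5 121.7 298.9] F [-1.   0.6 -1. ] grip 1.0 t 1.4 down [-0. -0. -1.]
[321.19485385 119.59310017] [[ 8.57469282e-01 -4.90367697e-01 -1.55839506e-01  4.51710049e+02]
 [ 5.14532491e-01  8.16214824e-01  2.62773051e-01  1.90723035e+02]
 [-1.65690092e-03 -3.05504309e-01  9.52189252e-01  4.40786135e+02]
 [ 0.00000000e+00  0.00000000e+00  0.00000000e+00  1.00000000e+00]]
```

View pics/w1.png

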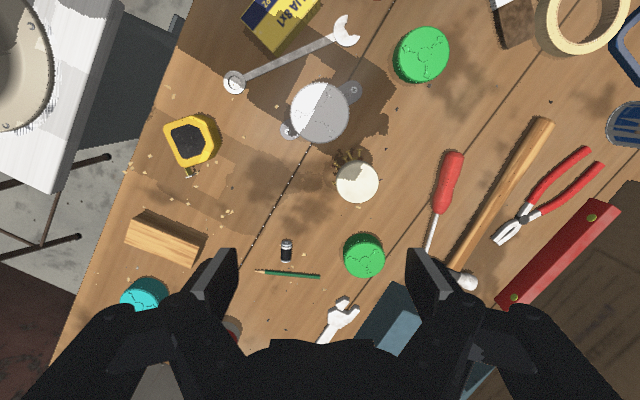

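```bash
python3 - <<'E'
from h import *
im=cv2.imread("pics/w1.png")
cv2.imwrite("pics/c1.png",cv2.resize(im[60:210,220:420],None,fx=4,fy=4,interpolation=cv2.INTER_CUBIC))
cv2.imwrite("pics/c2.png",cv2.resize(im[225:295,235:335],None,fx=6,fy=6,interpolation=cv2.INTER_CUBIC))
E
```

```text
(no output)
```

View pics/c1.png

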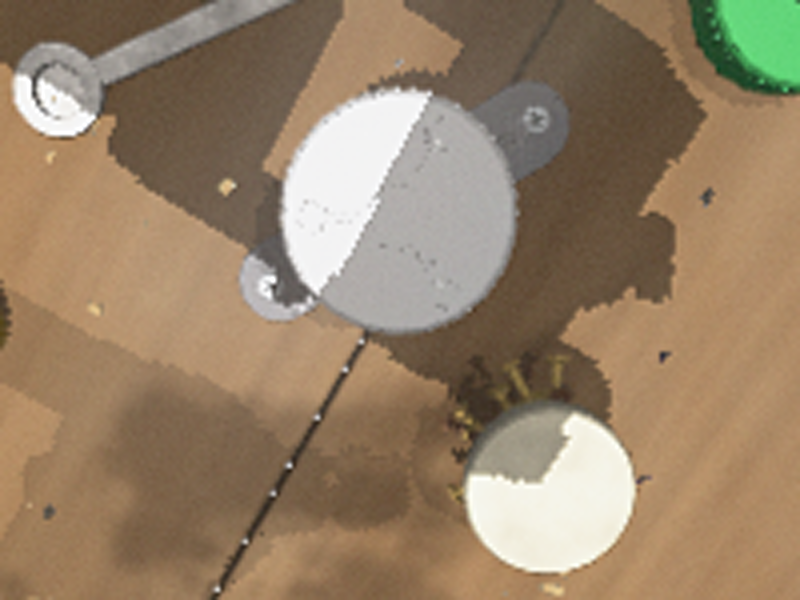

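View pics/c2.png

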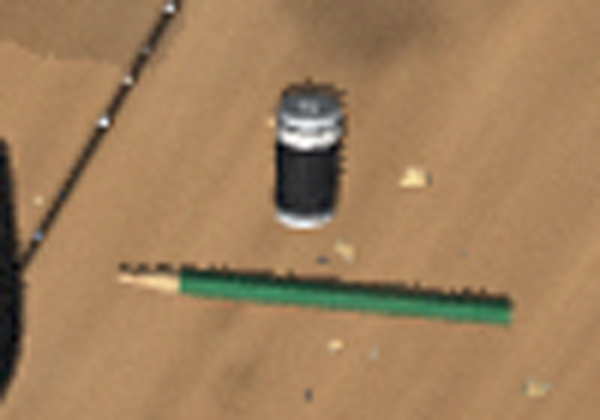

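```bash
python3 - <<'E'
from h import *
cal=vision.calibration("wrist")
c=lambda x,y:(220+x/4-.4,60+y/4-.4)
d=lambda x,y:(235+x/6-.4,225+y/6-.4)
t=onz(cal,*c(399.5,211),108); print("cap",t.round(1))
a=onz(cal,*c(535,118),19);b=onz(cal,*c(268,287),19);print("ears",a.round(1),b.round(1),((a+b)/2).round(1),np.linalg.norm(a-b))
print("jar",onz(cal,*c(550,490),81).round(1))
p=onz(cal,*d(308,88),9);q=onz(cal,*d(305,226),9);print("cell ends",p.round(1),q.round(1),((p+q)/2).round(1),np.linalg.norm(p-q),np.degrees(np.arctan2(*(p-q)[[1,0]])))
p=onz(cal,*d(120,270),4);q=onz(cal,*d(512,310),4);print("pencil",p.round(1),q.round(1))
# check cap outline
im=cv2.imread("pics/w1.png")
def draw(ctr,z,r,col):
    pts=[proj(cal,[ctr[0]+r*np.cos(f),ctr[1]+r*np.sin(f),z]) for f in np.linspace(0,6.283,80)]
    return np.array([[(u-220+.4)*4,(v-60+.4)*4] for u,v in pts]).astype(np.int32)
cr=cv2.resize(im[60:210,220:420],None,fx=4,fy=4,interpolation=cv2.INTER_CUBIC)
cv2.polylines(cr,[draw(t,108,33.5,0)],True,(0,0,255),1)
cv2.polylines(cr,[draw(onz(cal,*c(550,490),81),81,33.5,0)],True,(0,0,255),1)
cv2.imwrite("pics/c1o.png",cr)
# cross-check scene
cs=vision.calibration("scene"); print(proj(cs,t))
E
```

```text
cap [455.4 179.7 108. ]
ears [480.4 227.   19. ] [429.4 130.   19. ] [454.9 178.5  19. ] 109.67027001000586
jar [541.7 129.4  81. ]
cell ends [512.5 -25.4   9. ] [532.6 -63.7   9. ] [522.5 -44.6   9. ] 43.24730367186002 117.70120488781608
pencil [ 494.7 -106.9    4. ] [598.6 -59.9   4. ]
[248.86324148 167.15996026]
```

View pics/c1o.png

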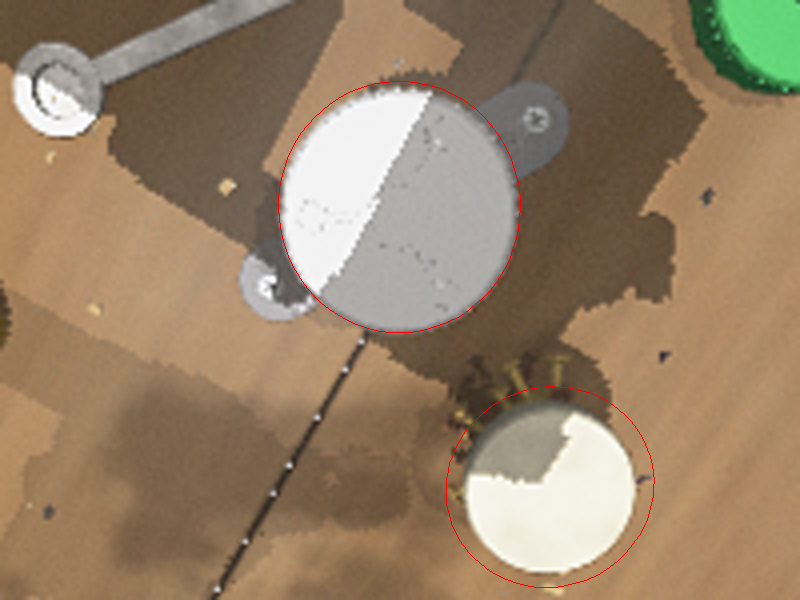

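```bash
python3 -c "
from h import *
rel([455.2,179.2,150],31)"
```

```text
{'shift_cm': array([14.89,  6.69, -0.3 ]), 'yaw': np.float64(30.92), 'turn': -0.001} pos [492.3 123.3 298.8] F [-0.3 -0.2  0.3] grip 1.005 t 1.45 down [-0.001  0.    -1.   ]
```

```bash
python3 -m pendant '[[0,0,0,4,1.8,0,1],[0,0,0,8,3.6,-0.1,1],[0,0,0,12,5.4,-0.2,1],[0,0,0,14.9,6.7,-0.3,1],[0,0,0,14.9,6.7,-0.3,1]]'
python3 - <<'E'
from h import *
rel([455.2,179.2,82],31)
im=vision.capture('wrist'); cv2.imwrite('pics/w2.png',im[:,:,::-1])
rel([455.2,179.2,82],31)
cal=vision.calibration('wrist')
im=im[:,:,::-1].copy()
for ctr,z,r in [((455.2,179.2),108,33.5)]:
    pts=np.array([proj(cal,[ctr[0]+r*np.cos(f),ctr[1]+r*np.sin(f),z]) for f in np.linspace(0,6.283,80)])
    cv2.polylines(im,[pts.astype(np.int32)],True,(0,0,255),1)
cv2.imwrite('pics/w2o.png',im)
E
```

```text
time_s: 2.08
eef_pos: [452.7, 181.3, 149.0]
ee_rot: [0.68, -0.19, 0.682, 0.191]
force: [0.5, -0.1, 0.5]
grip_width: 1.005
{'shift_cm': array([ 6.7 , -0.32,  0.12]), 'yaw': np.float64(31.22), 'turn': 0.004} pos [452.7 181.3 149. ] F [ 0.5 -0.1  0.5] grip 1.005 t 2.08 down [-0.004 -0.    -1.   ]
{'shift_cm': array([ 6.86, -0.2 ,  0.  ]), 'yaw': np.float64(31.17), 'turn': 0.003} pos [454.2 180.9 150.6] F [-0.1  0.3  0.1] grip 0.998 t 2.12 down [-0.001 -0.    -1.   ]
```

View pics/w2o.png

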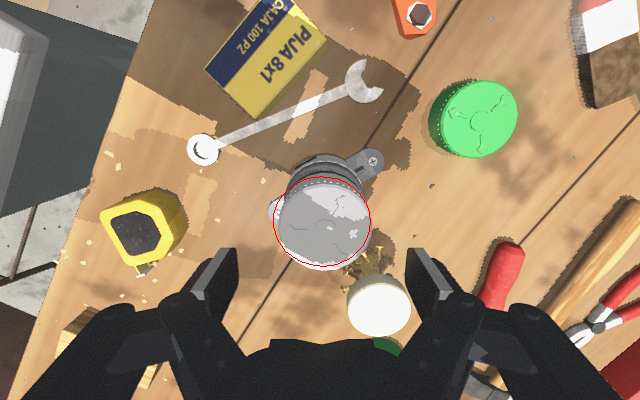

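```bash
python3 - <<'E'
from h import *
im=cv2.imread("pics/w2.png")
cv2.imwrite("pics/c3.png",cv2.resize(im[145:285,240:440],None,fx=4,fy=4,interpolation=cv2.INTER_CUBIC))
E
```

```text
(no output)
```

View pics/c3.png

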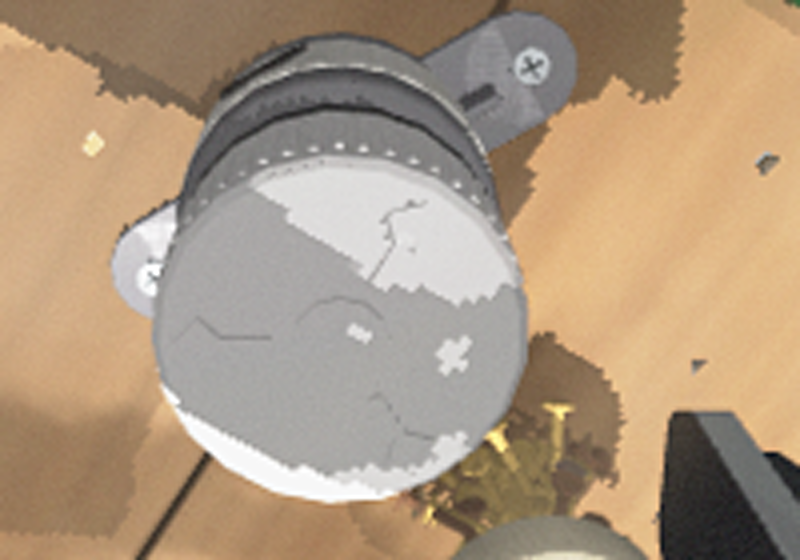

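```bash
python3 - <<'E'
from h import *
from scipy.optimize import least_squares
cal=vision.calibration('wrist')
obs=np.array([156,524,157,500.])
ob=np.array([240+obs[0]/4-.4,240+obs[1]/4-.4,145+obs[2]/4-.4,145+obs[3]/4-.4])
def ext(p,z=108):
    pts=np.array([proj(cal,[p[0]+p[2]*np.cos(f),p[1]+p[2]*np.sin(f),z]) for f in np.linspace(0,6.283,180)])
    return np.array([pts[:,0].min(),pts[:,0].max(),pts[:,1].min(),pts[:,1].max()])
r=least_squares(lambda p:ext(p)-ob,[455,179,33.5]);print(r.x,r.fun)
r=least_squares(lambda p:ext([p[0],p[1],33.5])-ob,[455,179]);print(r.x,r.fun)
for u,v in [(531,66),(152,280)]: print(onz(cal,240+u/4-.4,145+v/4-.4,19).round(1))
E
```

```text
[458.76501828 176.97154665  32.29937345] [-0.35276732  0.35232843  0.36654038 -0.40431715]
[458.92375611 176.70661638] [-2.05903334  2.05464353 -0.92930893  1.39196111]
[482.9 226.9  19. ]
[431.6 131.3  19. ]
```

```bash
python3 - <<'E'
from h import *
from scipy.optimize import least_squares
cal=vision.calibration('wrist')
im=vision.capture('wrist')[:,:,::-1]; cv2.imwrite("pics/w3.png",im)
np.save("cal3.npy",cal["extrinsics"])
rel([456.5,178,82])
cv2.imwrite("pics/c4.png",cv2.resize(im[145:285,240:440],None,fx=4,fy=4,interpolation=cv2.INTER_CUBIC))
E
```

```text
{'shift_cm': array([ 6.94, -0.3 , -0.02]), 'yaw': np.float64(31.13)} pos [455.  180.6 151.4] F [0.1 0.4 0.3] grip 0.999 t 2.17 down [ 0.001  0.    -1.   ]
```

View pics/c4.png

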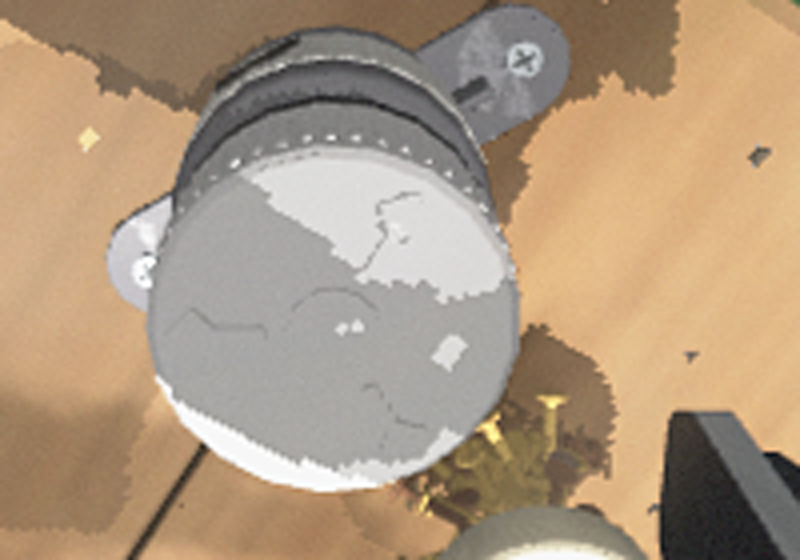

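```bash
python3 - <<'E'
from h import *
from scipy.optimize import least_squares
cal=vision.calibration('wrist'); cal["extrinsics"]=np.load("cal3.npy")
obs=np.array([148,517,149,491.])
ob=np.array([240+obs[0]/4-.4,240+obs[1]/4-.4,145+obs[2]/4-.4,145+obs[3]/4-.4])
def ext(p,z=108):
    pts=np.array([proj(cal,[p[0]+p[2]*np.cos(f),p[1]+p[2]*np.sin(f),z]) for f in np.linspace(0,6.283,180)])
    return np.array([pts[:,0].min(),pts[:,0].max(),pts[:,1].min(),pts[:,1].max()])
r=least_squares(lambda p:ext(p)-ob,[455,179,33.5]);print(r.x,r.fun)
a,b=[onz(cal,240+u/4-.4,145+v/4-.4,19) for u,v in [(525,60),(146,271)]]; print(a,b,(a+b)/2)
E
```

```text
[456.81404696 177.66766507  32.18980029] [-0.18159085  0.18136514  0.18822533 -0.20760469]
[480.88324991 227.32686     19.        ] [429.16420618 132.62537504  19.        ] [455.02372804 179.97611752  19.        ]
```

```bash
python3 -c "
from h import *
rel([456.7,177.8,72],31)"; python3 -m pendant '[[0,0,0,2,-0.2,0,1],[0,0,0,4,-0.3,0,1],[0,0,0,6,-0.3,0,1],[0,0,0,7.9,-0.3,0,1],[0,0,0,7.9,-0.3,0,1]]'
python3 -c "
from h import *
import time
rel([456.7,177.8,72],31)
im=vision.capture('wrist')[:,:,::-1]; cv2.imwrite('pics/w4.png',im)"
```

```text
{'shift_cm': array([ 7.94, -0.33, -0.01]), 'yaw': np.float64(31.13), 'turn': 0.002} pos [455.  180.6 151.4] F [0.1 0.4 0.3] grip 0.999 t 2.17 down [ 0.001  0.    -1.   ]
time_s: 2.8
eef_pos: [456.6, 177.5, 71.7]
ee_rot: [0.681, -0.189, 0.681, 0.189]
force: [-0.0, 0.3, 0.5]
grip_width: 1.005
{'shift_cm': array([-0.03,  0.02,  0.03]), 'yaw': np.float64(31.04), 'turn': 0.001} pos [456.6 177.5  71.7] F [-0.   0.3  0.5] grip 1.005 t 2.8 down [-0. -0. -1.]
```

View pics/w4.png

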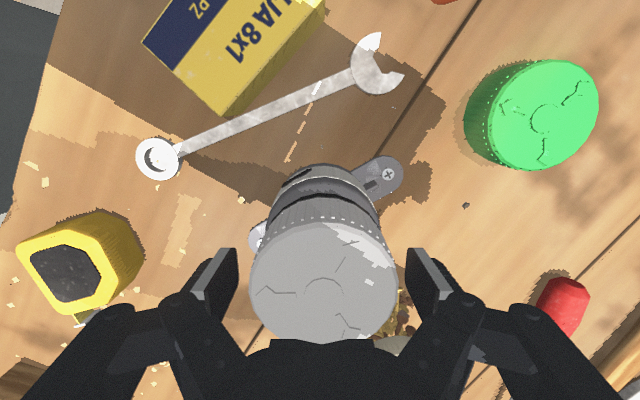

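The cap at (323,283) sits centred between the pads, whose inner edges are at x=237 and x=408. Next I'll close the gripper.

```bash
python3 -m pendant '[[0,0,0,0,0,0,0.6],[0,0,0,0,0,0,0.6],[0,0,0,0,0,0,0.6],[0,0,0,0,0,0,0.6],[0,0,0,0,0,0,0.6]]' 80
python3 -c "
from h import *
s=sense();print(s['wrist_torque'].round(2));rel([456.7,177.8,72],31)"
```

```text
time_s: 3.48
eef_pos: [457.0, 177.7, 72.9]
ee_rot: [0.682, -0.19, 0.68, 0.189]
force: [-1.6, -1.6, 8.2]
grip_width: 0.76
[-0.24  0.38 -0.04]
{'shift_cm': array([ 0.09,  0.03, -0.02]), 'yaw': np.float64(31.07), 'turn': 0.001} pos [457.  177.7  72.9] F [-1.6 -1.6  8.2] grip 0.76 t 3.48 down [ 0.002  0.    -1.   ]
```

```bash
python3 -m pendant '[[0,0,0,0.2,0,0,0.6],[0,0,0,0.4,0,0,0.6],[0,0,0,0.5,0,0,0.6],[0,0,0,0.5,0,0,0.6],[0,0,0,0.5,0,0,0.6]]' 80
python3 -c "
from h import *
s=sense();print(s['wrist_torque'].round(2));rel([456.7,177.8,72],31)"
```

```text
time_s: 4.1
eef_pos: [457.1, 177.7, 68.3]
ee_rot: [0.682, -0.19, 0.68, 0.189]
force: [-4.6, -1.5, 13.8]
grip_width: 0.761
[-0.3   0.69 -0.  ]
{'shift_cm': array([-0.37,  0.03, -0.03]), 'yaw': np.float64(31.07), 'turn': 0.001} pos [457.1 177.7  68.3] F [-4.6 -1.5 13.8] grip 0.761 t 4.1 down [ 0.003  0.    -1.   ]
```

```bash
python3 -m pendant '[[0,0,0,0.1,0,0,0.6],[-0.15,0,0,0.1,0,0,0.6],[-0.3,0,0,0.1,0,0,0.6],[-0.45,0,0,0.1,0,0,0.6],[-0.6,0,0,0.1,0,0,0.6]]' 80
python3 -c "
from h import *
s=sense();print(s['wrist_torque'].round(2));rel([456.7,177.8,72],31)"
```

```text
time_s: 4.72
eef_pos: [457.9, 177.8, 67.7]
ee_rot: [0.596, -0.384, 0.593, 0.383]
force: [-0.9, -1.4, 13.3]
grip_width: 0.762
[-0.16  0.3  -0.3 ]
{'shift_cm': array([-0.43,  0.1 , -0.05]), 'yaw': np.float64(65.69), 'turn': 0.605} pos [457.9 177.8  67.7] F [-0.9 -1.4 13.3] grip 0.762 t 4.72 down [ 0.005  0.001 -1.   ]
```

```bash
python3 -m pendant '[[-0.15,0,0,0,0,0,0.6],[-0.3,0,0,0,0,0,0.6],[-0.45,0,0,0,0,0,0.6],[-0.5,0,0,0,0,0,0.6],[-0.5,0,0,0,0,0,0.6]]' 80
python3 -c "
from h import *
s=sense();print(s['wrist_torque'].round(2));rel([456.7,177.8,150],31)
im=vision.capture('wrist')[:,:,::-1]; cv2.imwrite('pics/w5.png',im)"
```

```text
time_s: 5.35
eef_pos: [457.9, 177.7, 67.7]
ee_rot: [-0.483, 0.519, -0.481, -0.516]
force: [-1.2, -2.1, 14.9]
grip_width: 0.759
[-0.22  0.27 -0.08]
{'shift_cm': array([-8.23,  0.08,  0.02]), 'yaw': np.float64(94.1), 'turn': 1.101} pos [457.9 177.7  67.7] F [-1.2 -2.1 14.9] grip 0.759 t 5.35 down [ 0.005  0.    -1.   ]
```

View pics/w5.png

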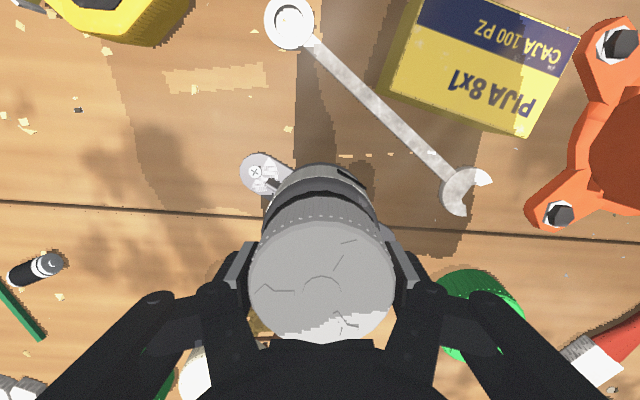

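```bash
python3 -m pendant '[[0,0,0,-1,0,0,0.6],[0,0,0,-3,0,0,0.6],[0,0,0,-6,0,0,0.6],[0,0,0,-8.5,0,0,0.6],[0,0,0,-8.5,0,0,0.6]]' 80
python3 -c "
from h import *
s=sense();print(s['wrist_torque'].round(2));rel([470,40,100],94)
im=vision.capture('wrist')[:,:,::-1]; cv2.imwrite('pics/w6.png',im)
im=vision.capture('scene')[:,:,::-1]; cv2.imwrite('pics/s6.png',cv2.resize(im[130:250,180:380],None,fx=4,fy=4))"
```

```text
time_s: 6.02
eef_pos: [457.2, 177.8, 152.1]
ee_rot: [-0.483, 0.518, -0.481, -0.517]
force: [-0.4, -0.5, -1.2]
grip_width: 0.76
[-0.01  0.06  0.02]
{'shift_cm': array([  5.21,  -0.28, -13.84]), 'yaw': np.float64(94.09), 'turn': 0.001} pos [457.2 177.8 152.1] F [-0.4 -0.5 -1.2] grip 0.76 t 6.03 down [ 0.004  0.001 -1.   ]
```

View pics/w6.png

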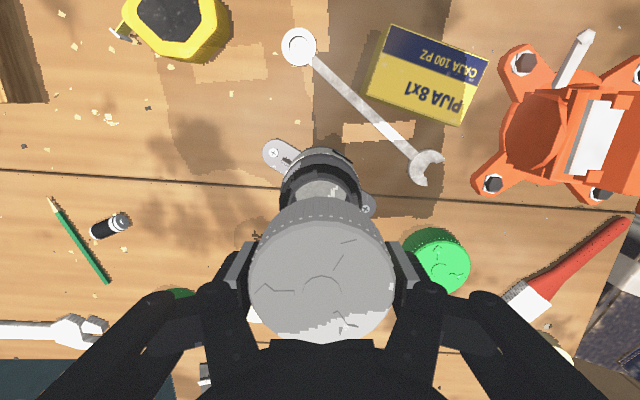

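View pics/s6.png

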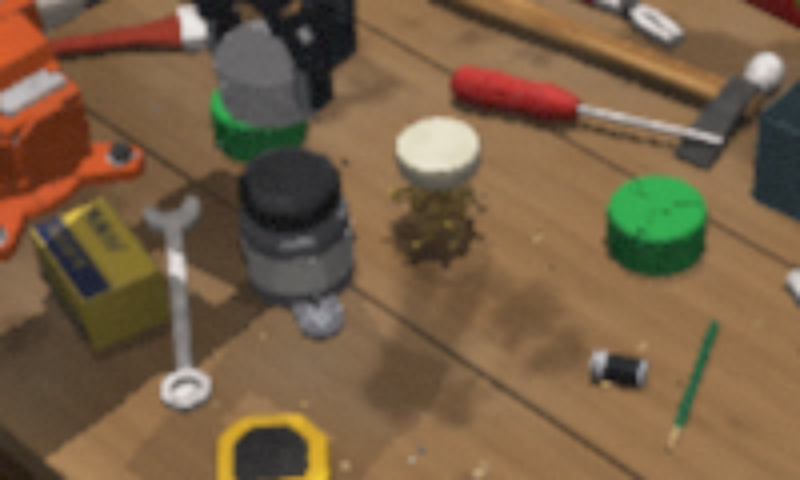

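The cap is off and held between the fingers, and the black ring and neck are visible at (320,185). Next I'll carry the cap to the clear bench.

```bash
python3 -m pendant '[[0,0,0,0,0,-4,0.6],[0,0,0,1.3,-0.1,-8,0.6],[0,0,0,3,-0.2,-12,0.6],[0,0,0,5.2,-0.3,-13.8,0.6],[0,0,0,7,-0.3,-13.8,0.6]]' 80
python3 -c "
from h import *
rel([470,40,5],94)"
```

```text
time_s: 6.75
eef_pos: [468.5, 39.1, 78.5]
ee_rot: [0.482, -0.516, 0.483, 0.518]
force: [-0.3, 1.0, -1.4]
grip_width: 0.762
{'shift_cm': array([ 7.35, -0.18,  0.08]), 'yaw': np.float64(93.96), 'turn': -0.001} pos [468.5  39.1  78.5] F [-0.3  1.  -1.4] grip 0.762 t 6.75 down [-0.002  0.    -1.   ]
```

```bash
python3 -m pendant '[[0,0,0,2.5,0,0,0.6],[0,0,0,5,0,0,0.6],[0,0,0,7,0,0,0.6],[0,0,0,7.4,0,0,0.6],[0,0,0,7.6,0,0,0.6]]' 80
python3 -c "
from h import *
rel([470,40,0],94);print(sense()['wrist_torque'].round(2))"
```

```text
time_s: 7.38
eef_pos: [469.0, 40.2, 4.2]
ee_rot: [0.482, -0.517, 0.482, 0.518]
force: [0.1, -0.1, -0.7]
grip_width: 0.761
{'shift_cm': array([ 0.42, -0.1 , -0.03]), 'yaw': np.float64(94.08), 'turn': 0.001} pos [469.   40.2   4.2] F [ 0.1 -0.1 -0.7] grip 0.761 t 7.38 down [-0.  0. -1.]
[0.01 0.01 0.02]
```

```bash
python3 -m pendant '[[0,0,0,0.2,0,0,0.6],[0,0,0,0.3,0,0,0.6],[0,0,0,0.4,0,0,0.6],[0,0,0,0.5,0,0,0.6],[0,0,0,0.5,0,0,0.6]]' 80
python3 -c "
from h import *
rel([470,40,0],94);print(sense()['wrist_torque'].round(2))"
```

```text
time_s: 8.0
eef_pos: [469.1, 40.2, -0.7]
ee_rot: [0.482, -0.517, 0.482, 0.517]
force: [-0.5, 0.0, -1.2]
grip_width: 0.757
{'shift_cm': array([-0.07, -0.09, -0.03]), 'yaw': np.float64(94.08), 'turn': 0.001} pos [469.1  40.2  -0.7] F [-0.5  0.  -1.2] grip 0.757 t 8.0 down [-0. -0. -1.]
[ 0.01 -0.03 -0.02]
```

```bash
python3 -m pendant '[[0,0,0,0.05,0,0,0.6],[0,0,0,0.1,0,0,0.6],[0,0,0,0.15,0,0,0.6],[0,0,0,0.2,0,0,0.6],[0,0,0,0.2,0,0,0.6]]' 80
python3 -c "
from h import *
rel([470,40,0],94);print(sense()['wrist_torque'].round(2))"
```

```text
time_s: 8.62
eef_pos: [469.2, 40.2, -1.0]
ee_rot: [-0.482, 0.518, -0.482, -0.517]
force: [-10.2, -0.8, 26.3]
grip_width: 0.757
{'shift_cm': array([-0.1 , -0.08, -0.03]), 'yaw': np.float64(94.09), 'turn': 0.002} pos [469.2  40.2  -1. ] F [-10.2  -0.8  26.3] grip 0.757 t 8.62 down [ 0. -0. -1.]
[ 0.26  1.5  -0.01]
```

```bash
python3 -m pendant '[[0,0,0,-0.1,0,0,0.6],[0,0,0,-0.1,0,0,1],[0,0,0,-0.1,0,0,1],[0,0,0,-0.1,0,0,1],[0,0,0,-0.1,0,0,1]]' 80
python3 -c "
from h import *
rel([470,40,150],94)
im=vision.capture('wrist')[:,:,::-1]; cv2.imwrite('pics/w7.png',im)"
```

```text
time_s: 9.25
eef_pos: [469.1, 40.2, -1.8]
ee_rot: [0.482, -0.517, 0.482, 0.518]
force: [0.2, -0.1, 0.2]
grip_width: 0.998
{'shift_cm': array([-15.18,  -0.09,  -0.03]), 'yaw': np.float64(94.08), 'turn': 0.001} pos [469.1  40.2  -1.8] F [ 0.2 -0.1  0.2] grip 0.998 t 9.25 down [-0.  0. -1.]
```

View pics/w7.png

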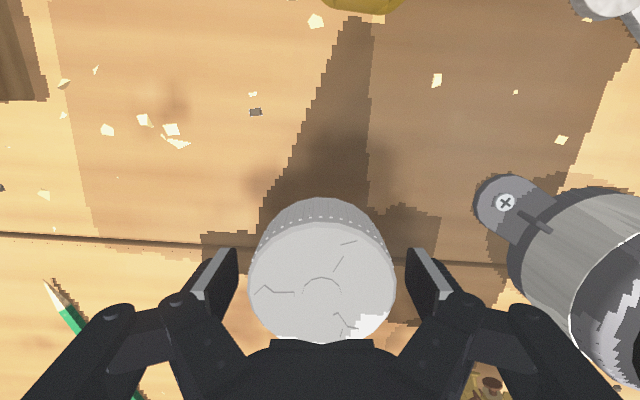

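```bash
python3 -m pendant '[[0,0,0,-3,0,0,1],[0,0,0,-7,0,0,1],[0,0,0,-11,0,0,1],[0,0,0,-13,0,0,1],[0,0,0,-13,0,0,1]]' 80
python3 -c "
from h import *
rel([523.7,-46.2,120],27.7)"
```

```text
time_s: 9.93
eef_pos: [469.7, 40.2, 129.2]
ee_rot: [-0.482, 0.518, -0.481, -0.517]
force: [0.1, -0.1, -0.0]
grip_width: 1.0
{'shift_cm': array([ 0.94, -4.77, -9.  ]), 'yaw': np.float64(94.08), 'turn': 1.159} pos [469.7  40.2 129.2] F [ 0.1 -0.1 -0. ] grip 1.0 t 9.93 down [ 0.003 -0.    -1.   ]
```

```bash
python3 -m pendant '[[0.17,0,0,0,-1,-2,1],[0.34,0,0,0,-2,-4,1],[0.51,0,0,0,-3,-6,1],[0.68,0,0,0,-4,-8,1],[0.85,0,0,0,-4.8,-9,1]]'
python3 -m pendant '[[0.15,0,0,0,0,0,1],[0.31,0,0,0.5,0,0,1],[0.31,0,0,1,0,0,1],[0.31,0,0,1,0,0,1],[0.31,0,0,1,0,0,1]]'
python3 - <<'E'
from h import *
rel([523.7,-46.2,120],27.7)
cal=vision.calibration('wrist'); np.save("cal8.npy",cal["extrinsics"])
im=vision.capture('wrist')[:,:,::-1]; cv2.imwrite('pics/w8.png',im)
rel([523.7,-46.2,120],27.7)
print(proj(cal,[523.7,-46.2,9]))
E
```

```text
time_s: 10.55
eef_pos: [523.2, -46.9, 126.6]
ee_rot: [0.653, -0.27, 0.654, 0.271]
force: [-0.5, 0.2, -0.3]
grip_width: 0.998
time_s: 11.18
eef_pos: [523.3, -46.1, 118.1]
ee_rot: [0.686, -0.169, 0.687, 0.169]
force: [-0.4, 0.5, -0.1]
grip_width: 1.001
{'shift_cm': array([-0.19, -0.02,  0.03]), 'yaw': np.float64(27.72), 'turn': 0.0} pos [523.3 -46.1 118.1] F [-0.4  0.5 -0.1] grip 1.001 t 11.18 down [-0.  0. -1.]
{'shift_cm': array([-0.17, -0.02,  0.02]), 'yaw': np.float64(27.7), 'turn': -0.0} pos [523.4 -46.1 118.3] F [0.2 0.2 0.2] grip 1.002 t 11.22 down [ 0. -0. -1.]
[322.1391517  192.54801941]
```

View pics/w8.png

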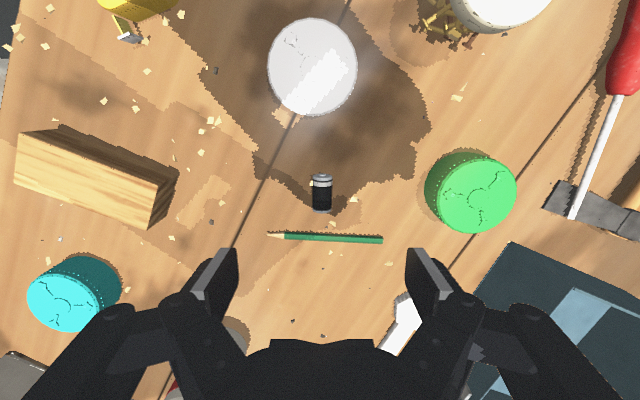

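```bash
python3 - <<'E'
from h import *
im=cv2.imread('pics/w8.png')
cv2.imwrite("pics/c8.png",cv2.resize(im[160:250,260:400],None,fx=5,fy=5,interpolation=cv2.INTER_CUBIC))
cal=vision.calibration('wrist'); cal["extrinsics"]=np.load("cal8.npy")
print("green",onz(cal,425,190,0),onz(cal,471,190,34))
E
```

```text
green [609.46780951  -1.37795008   0.        ] [626.64212713  19.39025104  34.        ]
```

View pics/c8.png

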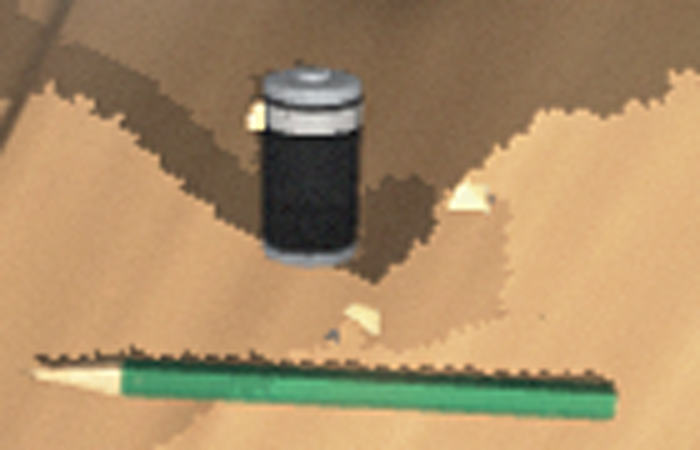

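```bash
python3 - <<'E'
from h import *
cal=vision.calibration('wrist'); cal["extrinsics"]=np.load("cal8.npy")
f=lambda x,y,z: onz(cal,260+x/5-.4,160+y/5-.4,z)
p=f(312.5,84,9);p2=f(312.5,100,18);q=f(310,264,18)
print(p,p2,q,np.linalg.norm(p2[:2]-q[:2]))
m=(p[:2]+p2[:2])/4+q[:2]/2; print("center",m,np.degrees(np.arctan2(*((p+p2)/2-q)[[1,0]])))
print(np.linalg.norm(f(262,190,9)-f(360,190,9)))
rel([m[0],m[1],1],27.7)
E
```

```text
[516.59966669 -32.81623667   9.        ] [516.84980462 -33.32284603  18.        ] [530.65752839 -60.46087884  18.        ] 30.448744811857612
center [523.69113202 -46.7652101 ] 116.96047854779295
17.956858061391408
{'shift_cm': array([11.73, -0.07, -0.  ]), 'yaw': np.float64(27.7), 'turn': -0.0} pos [523.4 -46.1 118.3] F [0.2 0.2 0.2] grip 1.002 t 11.22 down [ 0. -0. -1.]
```

```bash
python3 -m pendant '[[0,0,0,3,0,0,0.6],[0,0,0,6,-0.1,0,0.5],[0,0,0,9,-0.1,0,0.5],[0,0,0,11,-0.1,0,0.5],[0,0,0,11.6,-0.1,0,0.5]]' 40
python3 -c "
from h import *
rel([523.7,-46.8,2],27.7)
im=vision.capture('wrist')[:,:,::-1]; cv2.imwrite('pics/w9.png',im)"
```

```text
time_s: 11.85
eef_pos: [523.4, -46.9, 1.5]
ee_rot: [0.686, -0.169, 0.687, 0.169]
force: [0.8, -0.3, 0.3]
grip_width: 0.504
{'shift_cm': array([-0.05, -0.01,  0.03]), 'yaw': np.float64(27.66), 'turn': -0.001} pos [523.4 -46.9   1.5] F [ 0.8 -0.3  0.3] grip 0.504 t 11.85 down [-0.001  0.    -1.   ]
```

View pics/w9.png

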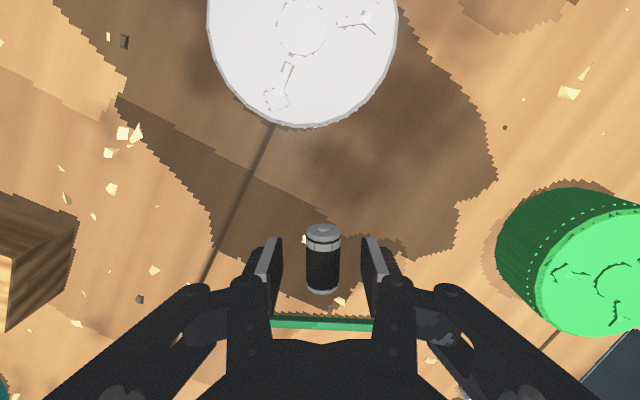

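The cell at (322,258) is centred between the pads and the pencil is clear of them. Next I'll grip the cell.

```bash
python3 -m pendant '[[0,0,0,-0.05,0,0,0.1],[0,0,0,-0.05,0,0,0.1],[0,0,0,-0.05,0,0,0.1],[0,0,0,-0.05,0,0,0.1],[0,0,0,-0.05,0,0,0.1]]' 40
python3 -m pendant '[[0,0,0,-2,0,0,0.1],[0,0,0,-6,0,0,0.1],[0,0,0,-10,0,0,0.1],[0,0,0,-13,0,0,0.1],[0,0,0,-13,0,0,0.1]]' 40
python3 -c "
from h import *
rel([457,178,130],62)
im=vision.capture('wrist')[:,:,::-1]; cv2.imwrite('pics/w10.png',im)"
```

```text
time_s: 12.52
eef_pos: [524.5, -47.2, 3.8]
ee_rot: [0.687, -0.169, 0.686, 0.168]
force: [-0.5, 0.1, 7.1]
grip_width: 0.193
time_s: 13.15
eef_pos: [524.8, -47.3, 134.9]
ee_rot: [0.688, -0.17, 0.685, 0.168]
force: [0.0, 0.4, -1.9]
grip_width: 0.188
{'shift_cm': array([ 0.43, 23.11,  4.44]), 'yaw': np.float64(27.62), 'turn': -0.6} pos [524.8 -47.3 134.9] F [ 0.   0.4 -1.9] grip 0.188 t 13.15 down [ 0.004 -0.001 -1.   ]
```

View pics/w10.png

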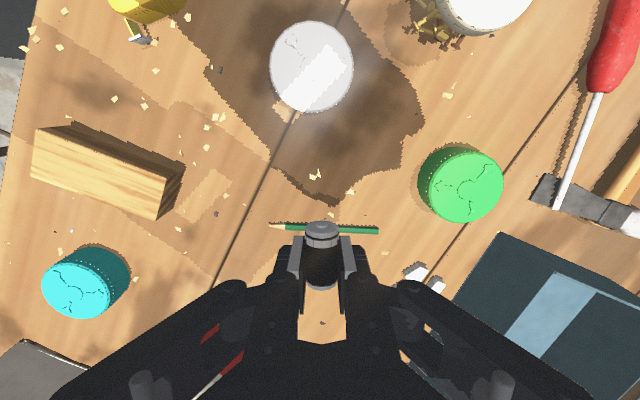

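```bash
python3 -c "
from h import *
cal=vision.calibration('wrist');M=toolR().as_matrix();p=sense()['eef_pos']
for dy in (12,17.5,22,-17.5):
  for h in (-1,8,17): print(dy,h,proj(cal,p+M@np.array([-h,dy,0])).round(1))
rel([457,178,135])
"
```

```text
12 -1 [322.  230.9]
12 8 [322.1 238.4]
12 17 [322.1 246.8]
17.5 -1 [322.  221.5]
17.5 8 [322.1 228.5]
17.5 17 [322.1 236.5]
22 -1 [322.1 213.7]
22 8 [322.1 220.3]
22 17 [322.1 227.8]
-17.5 -1 [321.9 277.9]
-17.5 8 [322.  287.5]
-17.5 17 [322.  298.3]
{'shift_cm': array([-0.2 , 23.04,  4.5 ]), 'yaw': np.float64(27.62)} pos [523.9 -47.1 133.1] F [-0.9 -0.3 -0.5] grip 0.185 t 13.2 down [ 0.001 -0.    -1.   ]
```

```bash
python3 -m pendant '[[0,0,0,0,5,1,0.1],[0,0,0,0,10,2,0.1],[0,0,0,0,15,3,0.1],[0,0,0,0,20,4,0.1],[0,0,0,0,23,4.5,0.1]]' 40
python3 -m pendant '[[0,0,0,0,0,0,0.1],[0,0,0,1,0,0,0.1],[0,0,0,2,0,0,0.1],[0,0,0,2.5,0,0,0.1],[0,0,0,2.5,0,0,0.1]]' 40
python3 -c "
from h import *
rel([457,177.8,91])
im=vision.capture('wrist')[:,:,::-1]; cv2.imwrite('pics/w11.png',im)"
```

```text
time_s: 13.82
eef_pos: [455.5, 179.4, 131.4]
ee_rot: [0.686, -0.169, 0.687, 0.169]
force: [0.8, -1.1, -0.6]
grip_width: 0.189
time_s: 14.45
eef_pos: [457.0, 177.2, 107.3]
ee_rot: [0.686, -0.169, 0.687, 0.169]
force: [-0.5, -0.0, -0.2]
grip_width: 0.188
{'shift_cm': array([1.63, 0.05, 0.03]), 'yaw': np.float64(27.58)} pos [457.  177.2 107.3] F [-0.5 -0.  -0.2] grip 0.188 t 14.45 down [-0.001 -0.    -1.   ]
```

View pics/w11.png

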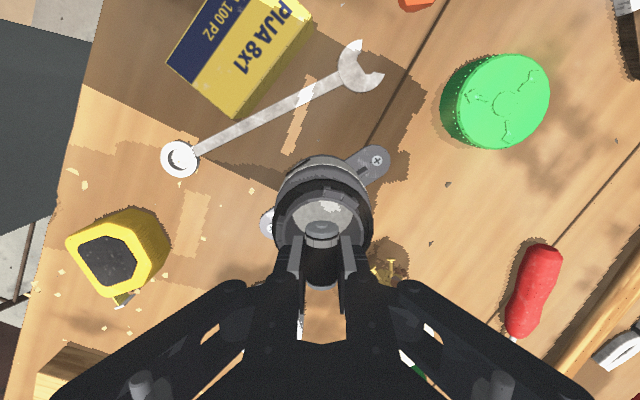

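```bash
python3 -m pendant '[[0,0,0,0.8,0,0,0.1],[0,0,0,1.5,0,0,0.1],[0,0,0,1.6,0,0,0.1],[0,0,0,1.6,0,0,0.1],[0,0,0,1.6,0,0,0.1]]' 40
python3 -m pendant '[[0,0,0,0,0,0,0.5],[0,0,0,0,0,0,0.5],[0,0,0,0,0,0,0.5],[0,0,0,-2,0,0,0.5],[0,0,0,-5,0,0,0.5]]' 40
python3 -c "
from h import *
rel([457,177.8,150])
im=vision.capture('wrist')[:,:,::-1]; cv2.imwrite('pics/w12.png',im)
im=vision.capture('scene')[:,:,::-1]; cv2.imwrite('pics/s12.png',cv2.resize(im[130:250,180:380],None,fx=4,fy=4))"
```

```text
time_s: 15.12
eef_pos: [457.2, 177.7, 92.0]
ee_rot: [0.687, -0.169, 0.687, 0.169]
force: [0.5, -0.8, -0.8]
grip_width: 0.187
time_s: 15.75
eef_pos: [456.6, 177.5, 141.9]
ee_rot: [0.686, -0.169, 0.687, 0.169]
force: [-0.2, -0.5, 0.0]
grip_width: 0.501
{'shift_cm': array([-0.81,  0.01,  0.04]), 'yaw': np.float64(27.62)} pos [456.6 177.5 141.9] F [-0.2 -0.5  0. ] grip 0.501 t 15.75 down [-0.002 -0.    -1.   ]
```

View pics/w12.png

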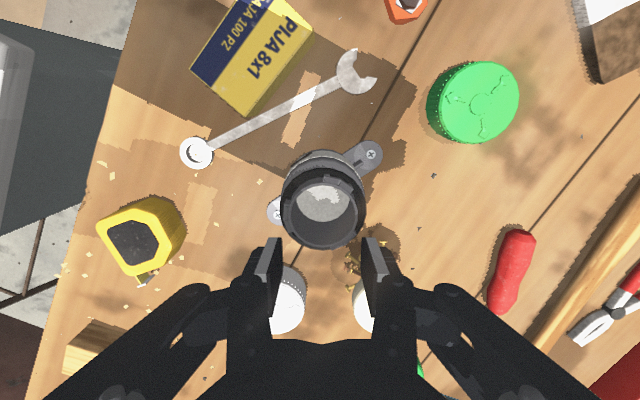

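View pics/s12.png

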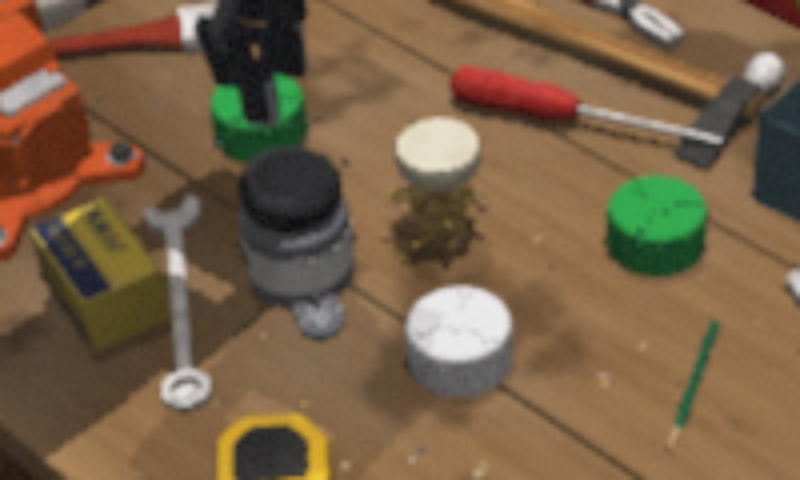

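```bash
python3 -m pendant '[[0,0,0,-1,-2,0,0.7],[0,0,0,-3,-4,0,1],[0,0,0,-4,-7,0,1],[0,0,0,-4,-7,0,1],[0,0,0,-4,-7,0,1]]' 40
python3 -c "
from h import *
im=vision.capture('wrist')[:,:,::-1]; cv2.imwrite('pics/c13.png',cv2.resize(im[40:190,220:420],None,fx=4,fy=4,interpolation=cv2.INTER_CUBIC))
rel([469.1,40.2,70],94.08)"
```

```text
time_s: 16.48
eef_pos: [489.0, 116.0, 181.0]
ee_rot: [0.686, -0.169, 0.687, 0.169]
force: [-0.3, 0.3, 1.0]
grip_width: 1.002
{'shift_cm': array([11.11, -5.82, -5.27]), 'yaw': np.float64(27.65), 'turn': -1.159} pos [488.9 116.2 181.1] F [-0.8  0.1 -0.1] grip 1.0 t 16.52 down [-0.001  0.    -1.   ]
```

View pics/c13.png

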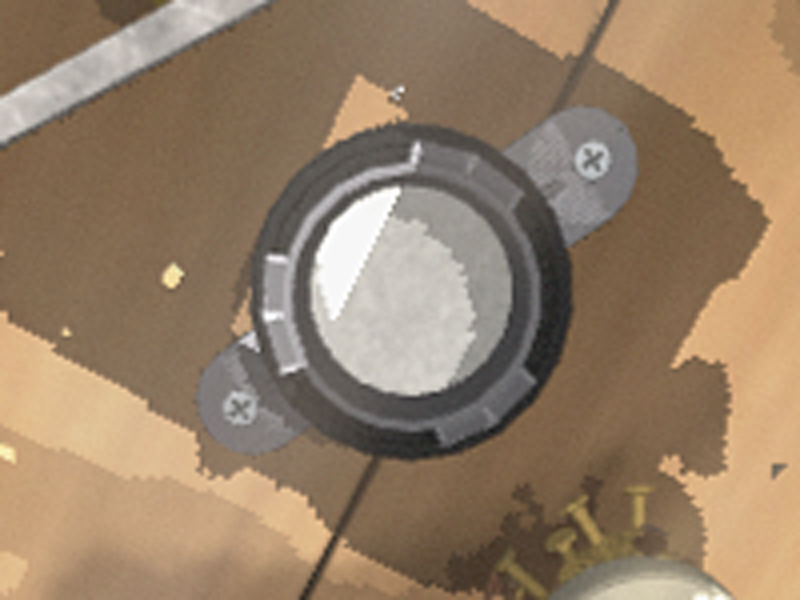

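```bash
python3 - <<'E'
from h import *
im=vision.capture('wrist')[:,:,::-1]; cv2.imwrite('pics/w14.png',im)
cv2.imwrite('pics/c14.png',cv2.resize(im[75:150,280:370],None,fx=8,fy=8,interpolation=cv2.INTER_CUBIC))
im=vision.capture('side')[:,:,::-1]; cv2.imwrite('pics/sd14.png',cv2.resize(im[150:290,220:420],None,fx=4,fy=4,interpolation=cv2.INTER_CUBIC))
E
```

```text
(no output)
```

View pics/w14.png

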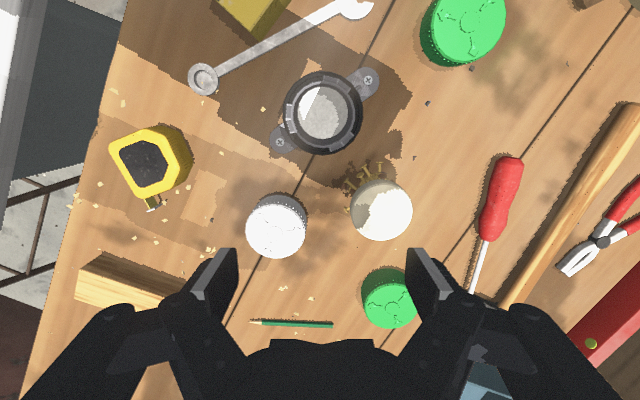

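View pics/c14.png

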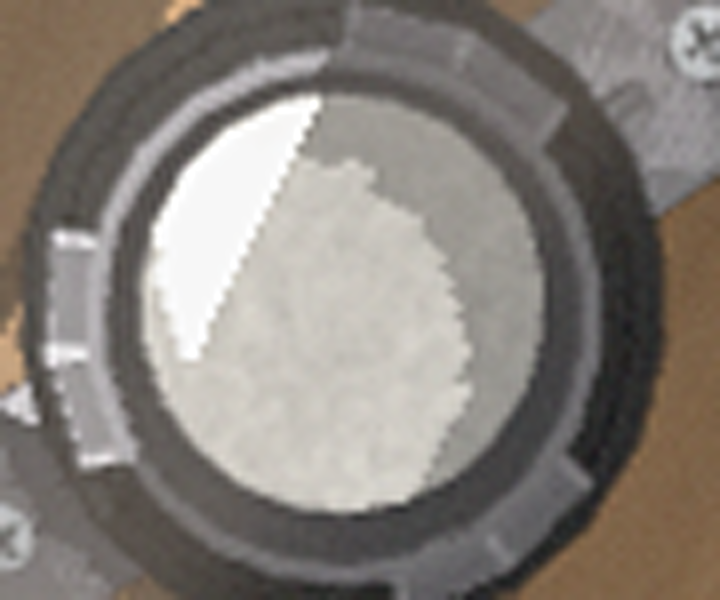

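View pics/sd14.png

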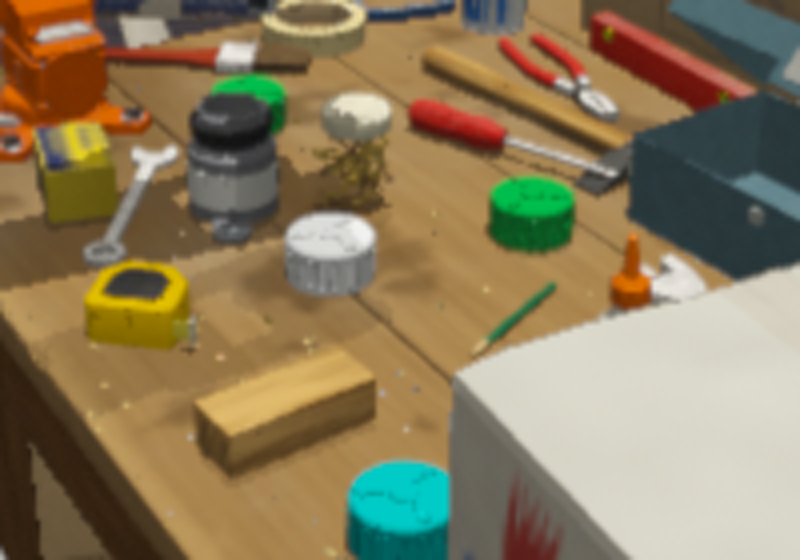

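```bash
python3 - <<'E'
from h import *
im=cv2.imread('pics/w12.png')
cv2.imwrite('pics/c12.png',cv2.resize(im[140:260,260:390],None,fx=6,fy=6,interpolation=cv2.INTER_CUBIC))
im=cv2.imread('pics/w6.png')
cv2.imwrite('pics/c6.png',cv2.resize(im[140:220,260:390],None,fx=6,fy=6,interpolation=cv2.INTER_CUBIC))
im=cv2.imread('pics/w14.png')[75:150,280:370]
im=cv2.resize(im,None,fx=8,fy=8,interpolation=cv2.INTER_CUBIC)
cal=vision.calibration('wrist')
for z,r,c in [(88.5,23.5,(0,0,255)),(50,23.5,(0,255,0)),(5,33,(255,0,0)),(5,23.5,(255,255,0))]:
    pts=np.array([proj(cal,[457+r*np.cos(f),177.8+r*np.sin(f),z]) for f in np.linspace(0,6.283,80)])
    cv2.polylines(im,[((pts-[280,75]+.4)*8).astype(np.int32)],True,c,1)
cv2.imwrite('pics/c14o.png',im)
E
```

```text
(no output)
```

View pics/c12.png

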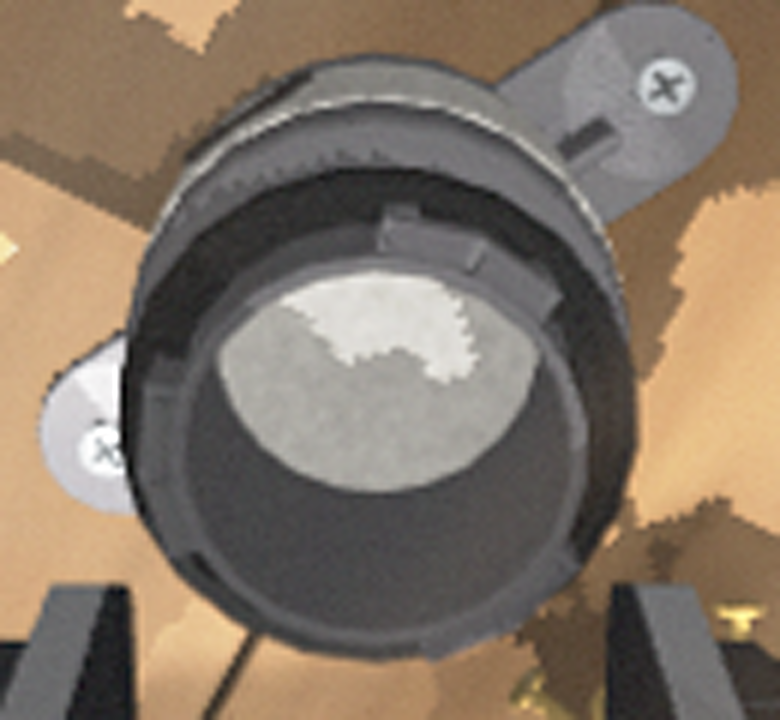

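View pics/c6.png

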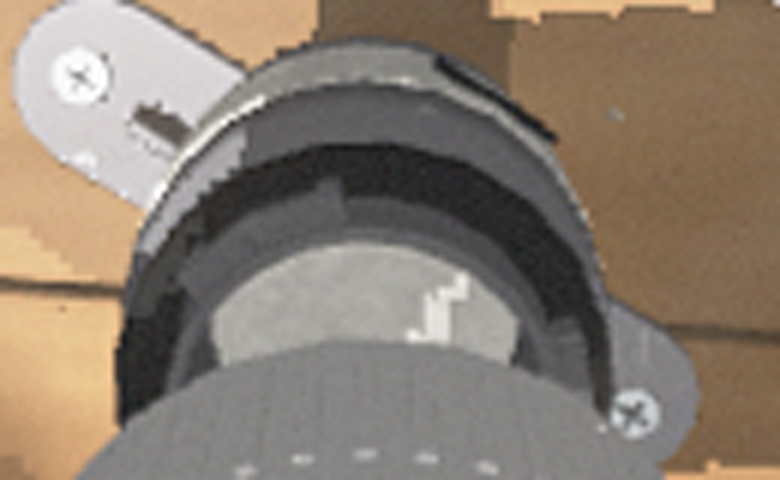

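View pics/c14o.png

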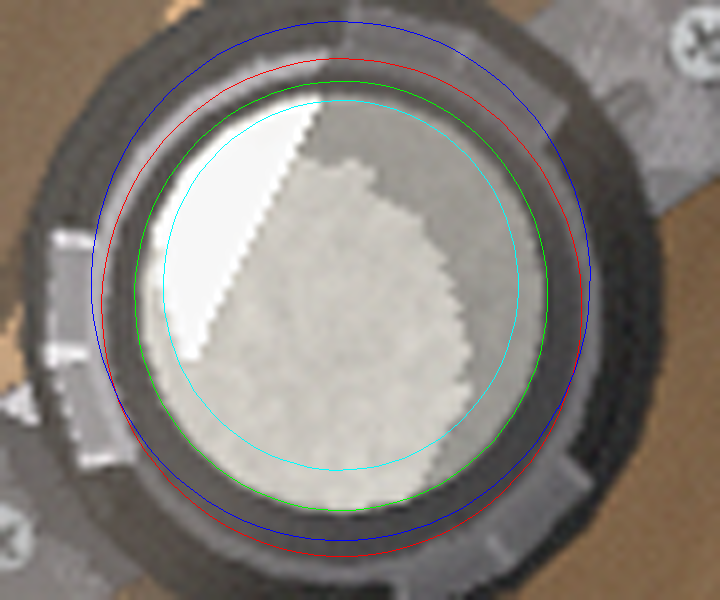

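```bash
python3 - <<'E'
from h import *
cal=vision.calibration('wrist');M=toolR().as_matrix();p=sense()['eef_pos'];E=np.array(cal["extrinsics"])
c=np.array([457,177.8]); y=M[:2,1]
cal12=dict(cal); E2=E.copy(); E2[:3,3]+=np.array([456.6,177.5,141.9])-p; cal12["extrinsics"]=E2
for z in (5,20,35,45,50,60):
    a=onz(cal12,322,221.3,z)[:2]; b=onz(cal,322,138.6,z)[:2]; t=onz(cal,322,86.3,z)[:2]
    print(z,[(round(float((q-c)@y),1)) for q in (a,b,t)])
E
```

```text
5 [-40.5, -29.1, 24.3]
20 [-34.1, -27.3, 23.6]
35 [-27.7, -25.5, 22.9]
45 [-23.4, -24.3, 22.4]
50 [-21.3, -23.7, 22.2]
60 [-17.0, -22.5, 21.7]
```

The cell is nowhere on the bench or in the fingers. The pale disc in the mouth sits about 43 mm up and was there before the drop (pics c6 and c12). It matches the top of the label band, so it hides whatever lies below it, and the cell should be under it. Next I'll go back to the cap.

```bash
python3 -m pendant '[[-0.17,0,0,1,-1.2,-1.1,1],[-0.34,0,0,2,-2.4,-2.2,1],[-0.51,0,0,3,-3.6,-3.3,1],[-0.68,0,0,4,-4.8,-4.4,1],[-0.85,0,0,5,-5.8,-5.3,1]]'
python3 -m pendant '[[-0.15,0,0,0,0,0,1],[-0.31,0,0,0,0,0,1],[-0.31,0,0,0,0,0,1],[-0.31,0,0,0,0,0,1],[-0.31,0,0,0,0,0,1]]'
python3 - <<'E'
from h import *
rel([469.1,40.2,-1],94.08)
cal=vision.calibration('wrist'); np.save("cal15.npy",cal["extrinsics"])
im=vision.capture('wrist')[:,:,::-1]; 
cv2.imwrite('pics/c15.png',cv2.resize(im[120:260,220:420],None,fx=4,fy=4,interpolation=cv2.INTER_CUBIC))
cv2.imwrite('pics/w15.png',im)
E
```

```text
time_s: 17.25
eef_pos: [469.1, 39.6, 131.3]
ee_rot: [0.555, -0.439, 0.555, 0.439]
force: [0.1, 0.6, 0.2]
grip_width: 1.001
time_s: 17.88
eef_pos: [469.4, 39.8, 131.8]
ee_rot: [0.482, -0.517, 0.482, 0.517]
force: [0.6, 0.8, 0.5]
grip_width: 1.005
{'shift_cm': array([13.28,  0.03,  0.04]), 'yaw': np.float64(93.99), 'turn': -0.002} pos [469.4  39.8 131.8] F [0.6 0.8 0.5] grip 1.005 t 17.88 down [-0.  0. -1.]
```

View pics/c15.png

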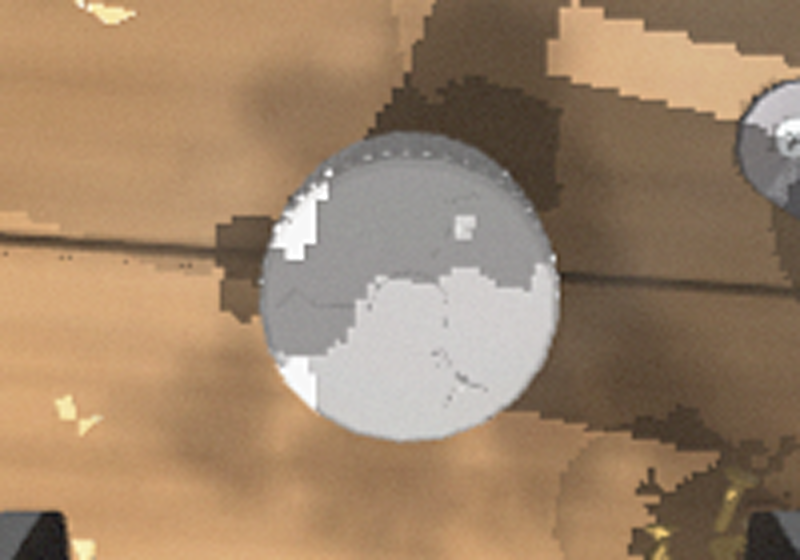

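View pics/w15.png

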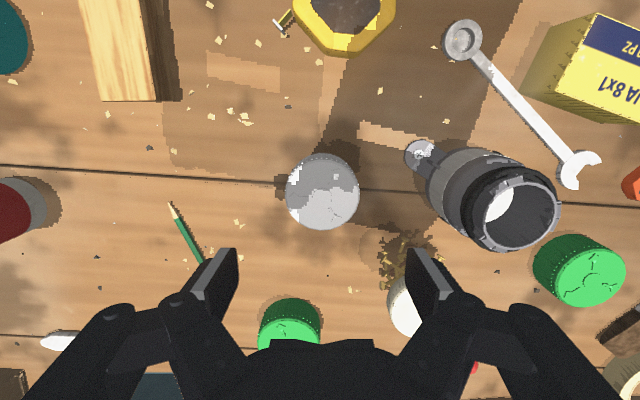

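```bash
python3 -m pendant '[[0,0,0,4,0,0,1],[0,0,0,8,0,0,1],[0,0,0,11,0,0,1],[0,0,0,12.8,0,0,1],[0,0,0,13.2,0,0,1]]' 80
python3 -m pendant '[[0,0,0,0,0,0,0.6],[0,0,0,0,0,0,0.6],[0,0,0,0,0,0,0.6],[0,0,0,0,0,0,0.6],[0,0,0,0,0,0,0.6]]' 80
python3 -c "
from h import *
rel([469.1,40.2,-1],94.08);print(sense()['wrist_torque'].round(2))"
```

```text
time_s: 18.55
eef_pos: [469.0, 39.7, -1.0]
ee_rot: [0.482, -0.517, 0.482, 0.518]
force: [-0.3, -0.1, 0.3]
grip_width: 0.999
time_s: 19.18
eef_pos: [470.0, 39.6, 1.0]
ee_rot: [-0.482, 0.518, -0.482, -0.517]
force: [-2.8, -0.4, 5.2]
grip_width: 0.761
{'shift_cm': array([0.2 , 0.09, 0.07]), 'yaw': np.float64(94.08), 'turn': -0.0} pos [470.   39.6   1. ] F [-2.8 -0.4  5.2] grip 0.761 t 19.18 down [ 0.002 -0.    -1.   ]
[ 0.02  0.37 -0.01]
```

```bash
python3 -m pendant '[[0,0,0,-2,0,0,0.6],[0,0,0,-6,0,0,0.6],[0,0,0,-10,0,0,0.6],[0,0,0,-13,0,0,0.6],[0,0,0,-13,0,0,0.6]]' 80
python3 -c "
from h import *
rel([457.2,177.7,120],94.08);print(sense()['wrist_torque'].round(2))
im=vision.capture('wrist')[:,:,::-1];cv2.imwrite('pics/w16.png',im)"
```

```text
time_s: 19.8
eef_pos: [470.6, 39.5, 132.1]
ee_rot: [-0.483, 0.519, -0.481, -0.516]
force: [0.4, -0.2, -1.4]
grip_width: 0.761
{'shift_cm': array([ 1.19,  0.36, 13.88]), 'yaw': np.float64(94.08), 'turn': -0.0} pos [470.6  39.5 132.1] F [ 0.4 -0.2 -1.4] grip 0.761 t 19.8 down [ 0.005 -0.001 -1.   ]
[-0.   -0.03 -0.01]
```

View pics/w16.png

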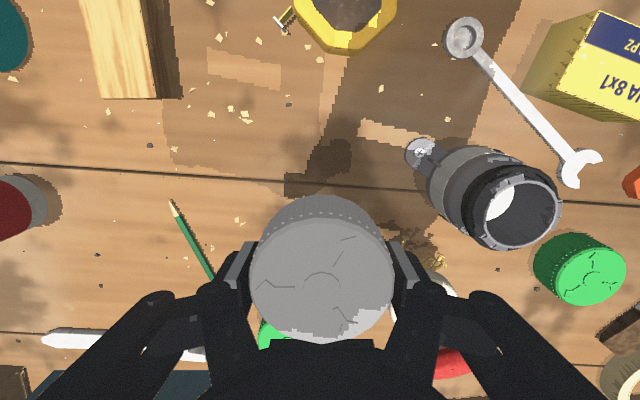

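```bash
python3 -m pendant '[[0,0,0,0,0.1,4,0.6],[0,0,0,0,0.2,8,0.6],[0,0,0,0,0.3,12,0.6],[0,0,0,0,0.3,13.9,0.6],[0,0,0,0,0.3,13.9,0.6]]' 80
python3 -m pendant '[[0,0,0,1,0,0,0.6],[0,0,0,2,0,0,0.6],[0,0,0,2.5,0,0,0.6],[0,0,0,2.5,0,0,0.6],[0,0,0,2.5,0,0,0.6]]' 80
python3 -c "
from h import *
rel([457.5,177.8,90],94.08);print(sense()['wrist_torque'].round(2))
im=vision.capture('wrist')[:,:,::-1];cv2.imwrite('pics/w17.png',im)"
```

```text
time_s: 20.48
eef_pos: [455.8, 178.8, 128.7]
ee_rot: [0.481, -0.517, 0.482, 0.518]
force: [0.5, -0.7, -0.8]
grip_width: 0.754
time_s: 21.1
eef_pos: [456.8, 178.0, 105.0]
ee_rot: [-0.482, 0.518, -0.482, -0.517]
force: [-0.2, -0.5, -0.5]
grip_width: 0.758
{'shift_cm': array([ 1.5 , -0.07, -0.02]), 'yaw': np.float64(94.07), 'turn': -0.0} pos [456.8 178.  105. ] F [-0.2 -0.5 -0.5] grip 0.758 t 21.1 down [ 0.  0. -1.]
[ 0.01 -0.03  0.02]
```

View pics/w17.png

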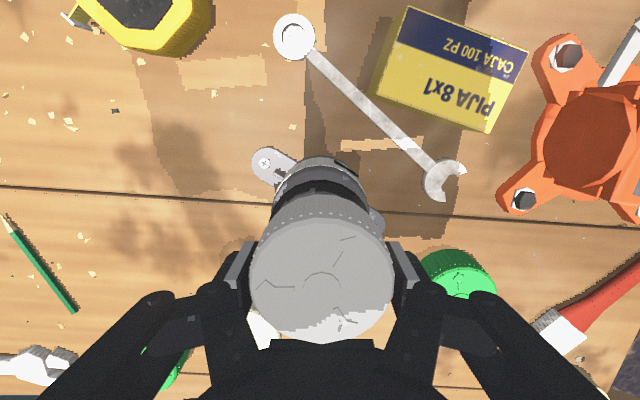

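```bash
python3 -m pendant '[[0,0,0,1,-0.05,0,0.6],[0,0,0,1.8,-0.05,0,0.6],[0,0,0,2.4,-0.05,0,0.6],[0,0,0,2.4,-0.05,0,0.6],[0,0,0,2.4,-0.05,0,0.6]]' 80
python3 -c "
from h import *
rel([457.5,177.8,70],94.08);print(sense()['wrist_torque'].round(2))"
```

```text
time_s: 21.78
eef_pos: [457.0, 177.8, 80.5]
ee_rot: [0.482, -0.517, 0.482, 0.517]
force: [1.5, -5.3, -3.8]
grip_width: 0.756
{'shift_cm': array([ 1.05, -0.06,  0.  ]), 'yaw': np.float64(94.08), 'turn': 0.0} pos [457.  177.8  80.5] F [ 1.5 -5.3 -3.8] grip 0.756 t 21.77 down [-0.001 -0.001 -1.   ]
[-0.8  -0.15  0.02]
```

```bash
python3 -m pendant '[[0,0,0,0.2,0,-0.05,0.6],[0,0,0,0.4,0,-0.05,0.6],[0,0,0,0.6,0,-0.05,0.6],[0,0,0,0.7,0,-0.05,0.6],[0,0,0,0.7,0,-0.05,0.6]]' 80
python3 -c "
from h import *
rel([457.5,177.8,70],94.08);print(sense()['wrist_torque'].round(2))"
```

```text
time_s: 22.4
eef_pos: [457.2, 177.7, 74.7]
ee_rot: [-0.482, 0.518, -0.482, -0.517]
force: [-4.0, -3.7, 9.4]
grip_width: 0.762
{'shift_cm': array([ 0.47, -0.03,  0.  ]), 'yaw': np.float64(94.09), 'turn': 0.0} pos [457.2 177.7  74.7] F [-4.  -3.7  9.4] grip 0.762 t 22.4 down [ 0.001  0.    -1.   ]
[-0.67  0.62 -0.05]
```

```bash
python3 -m pendant '[[0,0,0,0.2,0,0,0.6],[0,0,0,0.4,0,0,0.6],[0,0,0,0.55,0,0,0.6],[0,0,0,0.55,0,0,0.6],[0,0,0,0.55,0,0,0.6]]' 80
python3 -c "
from h import *
rel([457.5,177.8,70],94.08);print(sense()['wrist_torque'].round(2))"
```

```text
time_s: 23.02
eef_pos: [457.3, 177.7, 69.6]
ee_rot: [-0.482, 0.518, -0.482, -0.517]
force: [-6.1, -3.7, 14.0]
grip_width: 0.761
{'shift_cm': array([-0.04, -0.02,  0.  ]), 'yaw': np.float64(94.09), 'turn': 0.0} pos [457.3 177.7  69.6] F [-6.1 -3.7 14. ] grip 0.761 t 23.02 down [ 0.001  0.    -1.   ]
[-0.72  0.81 -0.04]
```

```bash
python3 -m pendant '[[0.1,0,0,0.07,0,0,0.6],[0.25,0,0,0.07,0,0,0.6],[0.4,0,0,0.07,0,0,0.6],[0.55,0,0,0.07,0,0,0.6],[0.55,0,0,0.07,0,0,0.6]]' 80
python3 -c "
from h import *
rel([457.5,177.8,70],31);print(sense()['wrist_torque'].round(2))"
```

```text
time_s: 23.65
eef_pos: [458.7, 177.6, 69.5]
ee_rot: [0.606, -0.367, 0.603, 0.366]
force: [-0.1, -5.1, 14.5]
grip_width: 0.759
{'shift_cm': array([-0.05,  0.11, -0.04]), 'yaw': np.float64(62.47), 'turn': 0.549} pos [458.7 177.6  69.5] F [-0.1 -5.1 14.5] grip 0.759 t 23.65 down [ 0.004  0.    -1.   ]
[-1.06  0.15 -0.25]
```

```bash
python3 -m pendant '[[0.15,0,0,0,0,0,0.6],[0.3,0,0,0,0,0,0.6],[0.45,0,0,0,0,0,0.6],[0.55,0,0,0,0,0,0.6],[0.55,0,0,0,0,0,0.6]]' 80
python3 -c "
from h import *
rel([457.5,177.8,70],31);print(sense()['wrist_torque'].round(2))"
```

```text
time_s: 24.28
eef_pos: [458.3, 177.8, 69.4]
ee_rot: [0.683, -0.189, 0.68, 0.189]
force: [-1.3, -4.1, 15.1]
grip_width: 0.759
{'shift_cm': array([-0.06,  0.04, -0.07]), 'yaw': np.float64(31.0), 'turn': -0.0} pos [458.3 177.8  69.4] F [-1.3 -4.1 15.1] grip 0.759 t 24.27 down [ 0.004  0.001 -1.   ]
[-0.64  0.42 -0.11]
```

```bash
python3 -m pendant '[[0.03,0,0,0,0,0,0.6],[0.06,0,0,0,0,0,0.6],[0.08,0,0,0,0,0,0.6],[0.08,0,0,0,0,0,0.6],[0.08,0,0,0,0,0,0.6]]' 80
python3 -c "
from h import *
rel([457.5,177.8,70],31);print(sense()['wrist_torque'].round(2))"
```

```text
time_s: 24.9
eef_pos: [458.2, 177.9, 69.3]
ee_rot: [0.689, -0.162, 0.687, 0.162]
force: [-2.1, -3.8, 14.6]
grip_width: 0.76
{'shift_cm': array([-0.07,  0.03, -0.07]), 'yaw': np.float64(26.54), 'turn': -0.078} pos [458.2 177.9  69.3] F [-2.1 -3.8 14.6] grip 0.76 t 24.9 down [ 0.003  0.    -1.   ]
[-0.58  0.43  0.42]
```

The wrist moment about z has swung from -0.11 to +0.42 N m, so the cap has reached the stop. Next I'll let it spring up.

```bash
python3 -m pendant '[[-0.03,0,0,-0.2,0,0,0.6],[-0.03,0,0,-0.4,0,0,0.6],[-0.03,0,0,-0.55,0,0,0.6],[-0.03,0,0,-0.55,0,0,0.6],[-0.03,0,0,-0.55,0,0,0.6]]' 80
python3 -c "
from h import *
rel([457.5,177.8,70],31);print(sense()['wrist_torque'].round(2))"
```

```text
time_s: 25.52
eef_pos: [458.1, 178.0, 74.5]
ee_rot: [0.687, -0.172, 0.685, 0.172]
force: [-0.7, -1.1, 10.5]
grip_width: 0.762
{'shift_cm': array([ 0.45,  0.01, -0.06]), 'yaw': np.float64(28.17), 'turn': -0.049} pos [458.1 178.   74.5] F [-0.7 -1.1 10.5] grip 0.762 t 25.52 down [ 0.003  0.001 -1.   ]
[-0.29  0.19 -0.09]
```

```bash
python3 -m pendant '[[0,0,0,-0.05,0,0,0.6],[0,0,0,-0.1,0,0,0.6],[0,0,0,-0.15,0,0,0.6],[0,0,0,-0.15,0,0,0.6],[0,0,0,-0.15,0,0,0.6]]' 80
python3 -c "
from h import *
rel([457.5,177.8,70],31);print(sense()['wrist_torque'].round(2))"
```

```text
time_s: 26.15
eef_pos: [458.0, 178.0, 75.1]
ee_rot: [0.687, -0.172, 0.685, 0.172]
force: [4.6, 0.8, 3.5]
grip_width: 0.759
{'shift_cm': array([ 0.51,  0.01, -0.06]), 'yaw': np.float64(28.18), 'turn': -0.049} pos [458.  178.   75.1] F [4.6 0.8 3.5] grip 0.759 t 26.15 down [ 0.003  0.001 -1.   ]
[ 0.16 -0.77 -0.13]
```

```bash
python3 -m pendant '[[0,0,0,0,0,0,1],[0,0,0,0,0,0,1],[0,0,0,0,0,0,1],[0,0,0,-1,0,0,1],[0,0,0,-2,0,0,1]]' 80
python3 -m pendant '[[0,0,0,-3,0,0,1],[0,0,0,-6,0,0,1],[0,0,0,-10,0,0,1],[0,0,0,-10,0,0,1],[0,0,0,-10,0,0,1]]' 80
python3 - <<'E'
from h import *
rel([457.5,177.8,70],31)
cal=vision.calibration('wrist'); np.save("cal18.npy",cal["extrinsics"])
im=vision.capture('wrist')[:,:,::-1];cv2.imwrite('pics/w18.png',im)
im=vision.capture('scene')[:,:,::-1]; cv2.imwrite('pics/s18.png',cv2.resize(im[130:280,180:430],None,fx=3,fy=3,interpolation=cv2.INTER_CUBIC))
E
```

```text
time_s: 26.78
eef_pos: [457.2, 177.6, 95.4]
ee_rot: [0.686, -0.172, 0.686, 0.172]
force: [0.0, 0.5, 0.5]
grip_width: 1.0
time_s: 27.4
eef_pos: [456.8, 177.6, 194.3]
ee_rot: [0.686, -0.172, 0.686, 0.172]
force: [-0.3, -0.2, -0.5]
grip_width: 1.0
{'shift_cm': array([12.43, -0.02,  0.08]), 'yaw': np.float64(28.19), 'turn': -0.049} pos [456.8 177.6 194.3] F [-0.3 -0.2 -0.5] grip 1.0 t 27.4 down [-0.001 -0.    -1.   ]
```

View pics/w18.png

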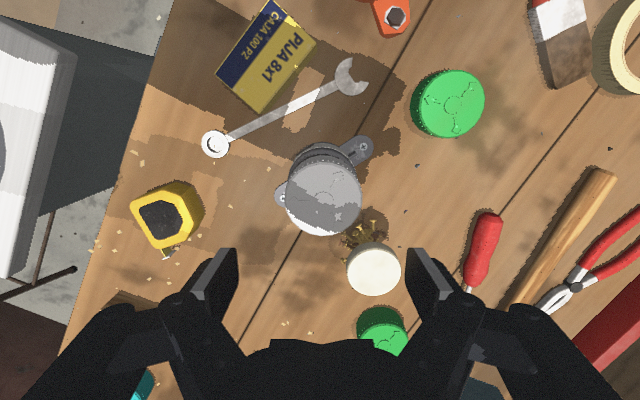

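View pics/s18.png

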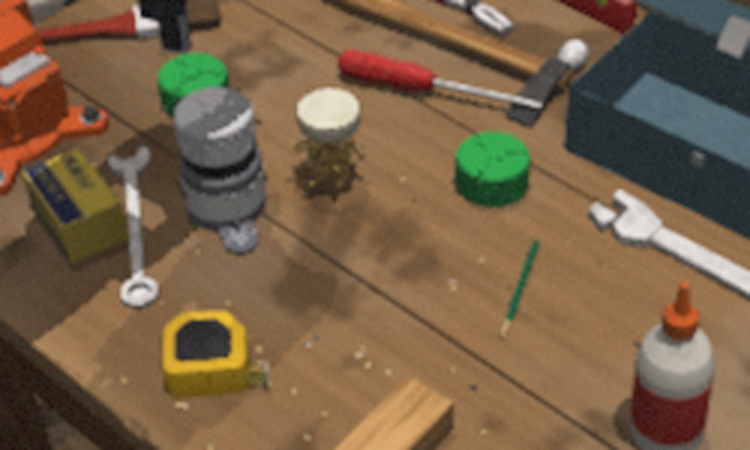

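```bash
python3 - <<'E'
from h import *
im=vision.capture('side')[:,:,::-1]; a=im[155:225,250:320]; b=cv2.imread('pics/side0.png')[155:225,250:320]
cv2.imwrite('pics/cmp.png',cv2.resize(np.hstack([b,a]),None,fx=5,fy=5,interpolation=cv2.INTER_CUBIC))
E
```

```text
(no output)
```

View pics/cmp.png

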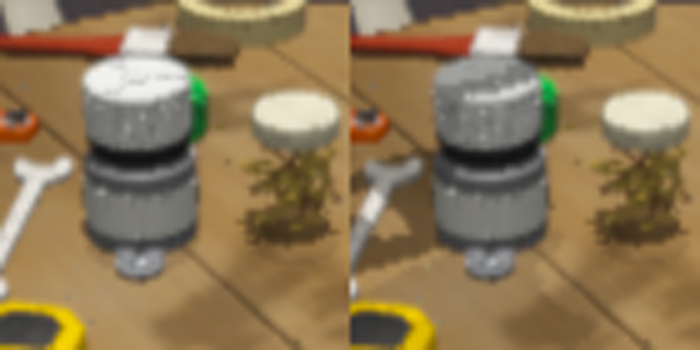

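The cap's height and position match the starting picture: its top is at row 80 in both halves and the black ring gap is the same. The label band also ends below the shoulder, which fits the 43 mm disc. I'm handing the job in.

```bash
python3 -c "
from rig import job
print(job.finish_job())"
```

```text
the job is handed in; nothing more can be done
None
```

The spent cell should be in the tub with the cap locked back on, but I never saw the cell inside after dropping it. I handed the job in at about 27.5 s of the 72 s allowed.

**What I did:** I pressed the cap down at about 14 N, turned it 63° anticlockwise and set it on clear bench. I then dropped the cell through the mouth and put the cap back. I pressed it at about 15 N, turned it clockwise to the stop and let it spring up.

**Cap check:** At the end of the turn the wrist moment jumped from -0.11 to +0.42 N m, which is the stop. When I then pulled up, the cap was held firmly at about 91 mm. The side-view comparison with the starting picture shows it at the same height and level. The gripper was open and well clear when I handed in.

**Cell check, not confirmed:** I only know the cell is in the tub by elimination. It was centred over the mouth when I opened the fingers, and afterwards it was neither on the bench nor in the gripper. A pale disc about 43 mm up inside the tub, already there before the drop, hides the floor. I took it to be the top of the label band.

**Bystanders:** The bottle, jar, pencil and spanner look unmoved in the last pictures. I judged that by eye and did not measure it.

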